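Hang a second hammer on an occupied two-pronged hook

ROBOT

A 6-joint arm with a two-finger parallel gripper is mounted at the origin on a cart in front of the work surface, level with it; the furniture and walls round the work are solid. World frame = base frame: x ahead of the robot, y to its left, z up, the work surface at z = 0. Lengths are in m, angles in degrees, forces in N, time in s.
With the tool pointing down it reaches from about 0.375 to 0.9 m from the base axis. Payload 3.1 kg.
Tool frame: the origin (TCP) lies at the very end of the fingers, on their centre line; the grasp point (between the pads) lies 19 mm behind it; z points along the fingers, y is the line along which they close (so a half turn about z gives the same grasp; the last joint's range is limited). The gripper opens to 87 mm and grips with 3 to 60 N. Pads are 19 mm wide; open, the fingers measure 117 mm over their backs; the gripper's body (75 mm by 190 mm) begins 51 mm behind the grasp point.
Start: joints at [-83.795, 30.224, 82.088, -0, 67.689, -10.227], TCP at [0.177, -0.599, 0.223] pointing down, gripper open.
Joint ranges: [-176.69, 176.69], [-43.24, 126.21], [12.49, 139.97], [-82, 262], [0, 151.66], [-163.58, 163.58]. Speed limits (degrees/s): [159.86, 159.86, 180, 180, 180, 180].

INTERFACE

Orientations are given as a 3x3 rotation matrix whose columns are the frame's x, y, z axes.
In Python, from rig import bot gives the robot as it stands.
- The arm moves only by the tool move_arm, never from a script. Its argument "increments" is a list of rows, each an object with "xyz": the shift along the tool's x, y, z in mm, a list of three; "roll": the turn about the tool's z in rad; "grip": the opening in per cent of the stroke, from 0 (shut) to 100 (fully open). A call has 1 to 5 rows; each row shifts and turns the commanded pose from where the row before left it, along the tool's axes as they then stand; what a row does not reach is not made up. A row lasts 1/12 s, in which the tool goes at most 41.7 mm and 7.16 degrees, less where a joint would pass 70% of its speed; a pose out of reach is approached as far as the arm can. A call is refused whole if a number of a shift passes 41.7 or a number of a turn 0.125, either way. A call with a gripper value outside its range is refused whole. The fingers move at their own pace and stop on an object; the grip force is fixed at half the most. Time passes only in rows, so rows that do not move let the fingers close. It gives the time, the measured TCP pose, the force, the opening and the grip force at its end, in the units of the state.
- bot.read_state(): the state, without advancing time (a new reading comes with each control period).
- bot.capture(name): name is "scene" or "side" or "wrist"; returns (picture, depth): 400x640x3 uint8, red, green, blue; 400x640 float32, m along the optical axis (not along the pixel's ray), 0 where there is no reading.
- bot.camera_model(name): a dict with "intrinsics" (3x3 intrinsics, pixels), "rvec" (rotation vector, rad) and "tvec" (3), from world to camera coordinates, as OpenCV has them; the wrist camera has in their place "tool_from_camera" (4x4, takes a point from camera to tool coordinates, whose origin is the TCP and whose axes are the flange's). Camera axes: x right, y down, z forward; pixel columns grow to the right and rows downward; lengths in m; the calibration is good to about 2 mm. A picture is of the moment at which its call begins: read the wrist's pose just before it. camera_model takes no time and is no camera call.
- bot.hand_in(): hands the job in; it is judged then, once.
Trained networks look in the newest picture that a camera, given by its name, has taken for a name from the list of things; names that differ only in an ending like _2 or _b are one class to them, and where a whole thing is asked for, a point or a joint stands for the part that bears it (a point fixed in the world has none). Each returns a list of dicts, best first, with "conf" (0 to 1); they miss things now and then, are a little off and sometimes report something else, mostly with a low value. They report only what shows in the picture. A call takes as long as a camera call.
- bot.spot_in(label, camera): "at" ([x, y, z] in m, in the coordinates of the camera as it stood for that picture, good to about 4 mm: the middle of the surface that is visible of it).
- bot.trace(label, camera): "mask" (400x640 bool, what is visible of it).
The state is a dict: "time_s": time; "joint_positions": joint angles; "qvel": joint speeds; "tau": joint torques, N m; "position": TCP position; "tcp_rot": TCP orientation; "force": force on the tool from outside, world axes, zero at the start; "moment": the same for the moment, N m; "opening": opening from 0.0 (shut) to 1.0 (fully open); "grasp_force": force on a finger pad.
Only numpy, scipy, OpenCV 4.12 (cv2) and the standard library are available. Lean on these libraries where they do the work, as an engineer would, in place of code of your own. Each camera call takes 0.05 s, during which the arm holds its last target. There are 200 camera calls.

TASK

Lift the hammer out of the wooden stand and hang it, handle down between the prongs, on the two-pronged hook in front of the hammer that already hangs there, and let go. Then push the two hammers back along the prongs together until the rear one bears firmly on the stop collar (a steady push of about 10 newtons, never as much as 20) and leave them there head against head. Set the hammer down gently, do not lift, tip or knock off the first one, and leave everything else where it is.

Things in the scene. Friction and masses are not known exactly. Their poses are not given: they have to be found in the camera images.
- rack: Fixed steel hook: base plate, upright and two level, smooth round prongs. Origin under the base, z up; the prongs run along its x axis and point to -x, roughly to the robot. Prongs 8 mm thick at y = +19 and -19 mm, 30 mm clear between them; their tops, on which hammer heads rest, are 185 mm above the origin. The upright's front face is at x = +70 mm.
- prong_ends (a point): Midway between the prongs' front ends, level with the prong tops, 137 mm before the rack's origin; axes as the rack's. Each prong's end turns up here to 14 mm above the prong tops; the gap between them stays open at the front, 30 mm wide.
- prong_mid (a point): Midway between the prongs, level with their tops, above the rack's origin. Behind it an aluminium stop collar (18 mm above the prong tops, 62 mm wide) is clamped over both prongs, front face 13 to 48 mm behind this point: not measured, find it by feel. It holds up to 25 N. Sliding both hammers takes under 2 N; at the collar the force climbs steeply.
- stand: Fixed wooden block 90 x 90 x 80 mm, origin at the centre of its underside, z up, with a hole 20 x 22 mm, 70 mm deep, in the middle of its top, in which the hammer's handle stands loosely.
- stand_hammer: The hammer to be hung, 166 mm long, about 0.3 kg, wooden handle up to 19 mm thick, standing head up in the stand. x axis along the handle to the head (up), y along the head; origin midway along its length on one flat side of the head. Head 70 mm along y, 23 mm thick along z, from 53 to 76 mm along x; the handle ends at -83 mm and at +83 mm, 7 mm above the head.
- stand_head (a point): Centre of the head of the hammer in the stand (about 10 mm above the prong tops once it hangs); axes as that hammer's: x up along the handle, y along the head, z across the flat 23 mm thickness, by which it is easily gripped from above.
- hung_hammer: The hammer that hangs on the prongs from the start, 178 mm long, about 0.3 kg, handle down between the prongs, head across them. Axes as for the other; head 72 mm along y, 22 mm thick along z, 22 mm high, from 61 to 83 mm along x; the handle ends at -89 and +89 mm.
- hung_head (a point): Centre of the head of the hanging hammer (about 10 mm above the prong tops); its flat faces are 11 mm before and behind it, facing along the prongs.
- tea_cup: White tea cup, 77 mm wide, 57 mm high, origin at the centre of its underside. A bystander: leave it.
- dapping_cube: Brown cube with round hollows, 48 mm, origin at the centre of its underside. A bystander: leave it.
- flat_pliers: Flat-nose pliers, 160 x 56 x 13 mm, lying flat, origin at the centre of the underside. A bystander: leave them.

How it is judged (in metres and radians):
On the way, in this order (a step that is already met when the one before it is completed fails the run):
1. the hammer from the stand hangs on both prongs in front of the first one (z of stand_head in the frame of rack between 0.1905 and 0.1985 m and x of stand_head in the frame of rack between -0.132 and 0.02 m and y of stand_head in the frame of rack between -0.012 and 0.012 m and contact force between stand_hammer and rack above 0.5 N), for 0.2 s.
2. the new hammer presses the first one against the stop collar with 5 N or more (contact force between stand_hammer and hung_hammer above 5 N), for 0.3 s.
At the end, for the whole second after the job is handed in: Both hammers hang released and still on both prongs, handles within 0.25 rad of upright, heads within 4 mm of seated and 12 mm of mid-gap; the first was pressed to the stop collar, the new one is in front, head against head (centres at most 28 mm apart) (z of stand_head in the frame of rack between 0.1905 and 0.1985 m and y of stand_head in the frame of rack between -0.012 and 0.012 m and z of hung_head in the frame of rack between 0.191 and 0.199 m and y of hung_head in the frame of rack between -0.012 and 0.012 m and x of hung_head in the frame of rack above -0.004 m and x of stand_head in the frame of rack below 0.02 m and horizontal distance between stand_head and hung_head below 0.028 m and angle between each of stand_hammer, hung_hammer's own x axis and vertical below 0.25 rad and linear speed of each of stand_hammer, hung_hammer below 0.02 m/s); the robot touches nothing.
It fails at once if the first hammer is lifted, tipped or knocked off the prongs (head 12 mm up or down, or 0.35 rad) (z of hung_head in the frame of rack below 0.184 m or z of hung_head in the frame of rack above 0.208 m or angle between hung_hammer's own x axis and vertical above 0.35 rad).
It fails at once if the hammers press on one another with more than 20 N (contact force between stand_hammer and hung_hammer above 20 N).
It fails at once if the hammer is set down on or pressed against the hook with more than 30 N (contact force between stand_hammer and rack above 30 N).
It fails at once if the cup, the cube or the pliers are moved by more than 20 mm (distance of any of tea_cup, dapping_cube, flat_pliers from where it was at the start of the episode above 0.02 m).
It also fails if it takes over 67 s, if anything falls off the work surface, if the arm or the gripper's body presses on something with over 40 N, if the wrist force passes 120 N, or if a joint passes its speed limit or range.

## Working session

There is one attempt and no reset: what is moved stays moved. The work goes in short steps, Python scripts to look and compute and a tool call to move; the robot and the scene stay as the last step left them, time stands still between calls to the robot, and variables do not carry over. Pictures are saved under pics/ and viewed, at most 10 in all, crops included, and the job is handed in when it is done.

Besides the shell and the picture viewer there is one more tool, called as name(argument=value, ...) on one line, values as JSON. move_arm: Moves the arm, as the interface text tells. Its arguments: {"type":"object","properties":{"increments":{"type":"array"}},"required":["increments"]}

```bash
ls; mkdir -p pics; cat > h.py <<'E'
from rig import bot
import numpy as np, cv2
def cam(name):
    m=bot.camera_model(name)
    if 'rvec' in m:
        R=cv2.Rodrigues(np.array(m['rvec'],float))[0]; t=np.array(m['tvec'],float).ravel()
        T=np.eye(4);T[:3,:3]=R.T;T[:3,3]=-R.T@t
    else:
        s=bot.read_state();W=np.eye(4);W[:3,:3]=np.array(s['tcp_rot']);W[:3,3]=s['position']
        T=W@np.array(m['tool_from_camera'])
    return np.array(m['intrinsics'],float),T
def cloud(d,K,T):
    v,u=np.mgrid[:400,:640]
    P=np.stack([(u-K[0,2])*d/K[0,0],(v-K[1,2])*d/K[1,1],d],-1)
    return P@T[:3,:3].T+T[:3,3]
E
python3 - <<'E'
from h import *
s=bot.read_state();print(s)
for n in ['scene','side']:
    K,T=cam(n);p,d=bot.capture(n);cv2.imwrite(f'pics/{n}0.png',p[:,:,::-1]);np.savez(f'{n}0.npz',p=p,d=d,K=K,T=T)
    print(n,T[:3,3])
    for l in ['rack','stand','stand_hammer','stand_head','hung_hammer','hung_head','prong_ends','prong_mid','tea_cup','dapping_cube','flat_pliers']:
        for r in bot.spot_in(l,n)[:2]:
            print(l,round(r['conf'],2),np.round(T[:3,:3]@r['at']+T[:3,3],3))
E
```

```text
pics
{'time_s': 0.0, 'joint_positions': array([-8.37960142e+01,  3.02772009e+01,  8.21549465e+01, -1.70905970e-03,
        6.76876201e+01, -1.02278310e+01]), 'qvel': array([ 0.07160768, -0.02418808,  0.03098683,  0.07523804,  0.04307883,
       -0.16274719]), 'tau': array([-5.02118237e-04, -4.40047073e+01, -1.76592976e+01,  6.31693332e-02,
        5.80244057e-02, -1.57950049e-04]), 'position': array([ 0.1767327 , -0.59875062,  0.22159853]), 'tcp_rot': array([[ 9.59153872e-01,  2.82884757e-01, -2.53333208e-04],
       [ 2.82884661e-01, -9.59151689e-01,  2.07511112e-03],
       [ 3.44032330e-04, -2.06201494e-03, -9.99997815e-01]]), 'force': array([-0.14375961,  0.28233255, -0.12209056]), 'moment': array([-0.01064296,  0.02530492,  0.05290477]), 'grasp_force': 0.0, 'opening': 1.001096261375757}
scene [-0.05002161  0.56618625  0.93716635]
rack 0.73 [ 0.6   -0.123  0.085]
stand 0.96 [0.522 0.265 0.076]
stand_hammer 0.75 [0.541 0.251 0.16 ]
stand_head 0.78 [0.538 0.252 0.165]
hung_hammer 0.74 [ 0.542 -0.135  0.189]
hung_head 0.69 [ 0.542 -0.133  0.192]
prong_ends 0.64 [ 0.602 -0.123  0.085]
prong_mid 0.71 [0.661 0.062 0.04 ]
prong_mid 0.59 [ 0.6   -0.118  0.081]
tea_cup 0.97 [0.461 0.053 0.033]
dapping_cube 0.77 [0.664 0.064 0.041]
side [ 0.55518389 -0.88826114  0.94076666]
rack 0.57 [ 0.593 -0.146  0.054]
stand 0.75 [ 0.545 -0.147  0.189]
stand 0.66 [0.552 0.208 0.069]
stand_hammer 0.75 [ 0.502 -0.343  0.011]
stand_hammer 0.74 [0.548 0.242 0.162]
stand_head 0.66 [0.549 0.24  0.165]
hung_hammer 0.64 [ 0.545 -0.151  0.187]
hung_head 0.69 [ 0.544 -0.148  0.195]
prong_ends 0.73 [0.45  0.084 0.036]
prong_ends 0.64 [ 0.589 -0.146  0.053]
prong_mid 0.89 [ 0.592 -0.143  0.05 ]
tea_cup 0.83 [0.449 0.081 0.033]
dapping_cube 0.6 [0.676 0.041 0.04 ]
flat_pliers 0.93 [ 0.501 -0.342  0.013]
```

View pics/scene0.png

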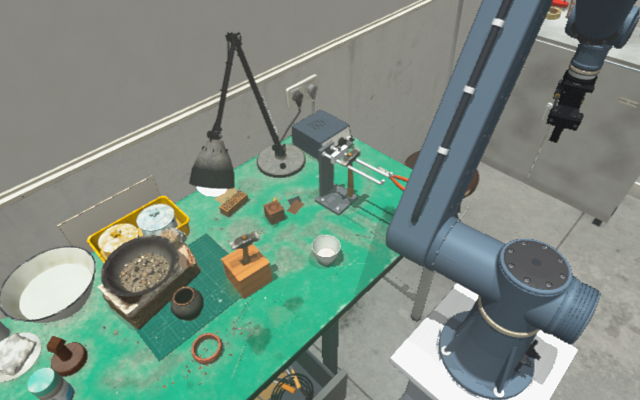

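View pics/side0.png

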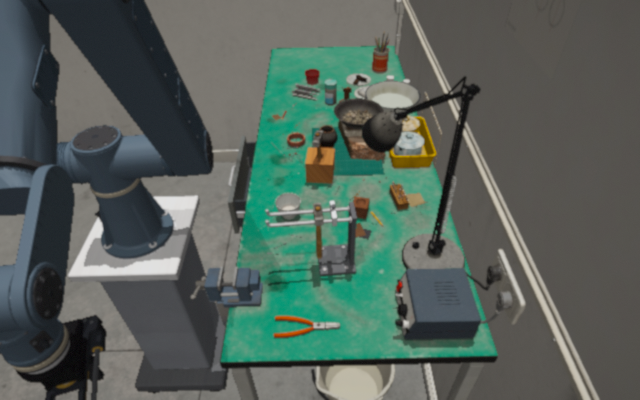

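```bash
python3 - <<'E'
from h import *
for n in ['scene','side']:
    z=np.load(n+'0.npz');P=cloud(z['d'],z['K'],z['T']);ok=z['d']>0
    X=P[ok]
    # stand hammer head
    def sel(c,r,z0,z1):
        return X[(np.hypot(X[:,0]-c[0],X[:,1]-c[1])<r)&(X[:,2]>z0)&(X[:,2]<z1)]
    for nm,c,r,z0,z1 in [('standhead',(.54,.25),.06,.135,.2),('standtop',(.54,.24),.09,.07,.09),('hunghead',(.545,-.145),.05,.18,.205),('rackall',(.56,-.14),.25,.165,.21)]:
        S=sel(c,r,z0,z1)
        if len(S)<10: print(n,nm,len(S));continue
        hist=np.histogram(S[:,2],bins=8)
        rect=cv2.minAreaRect(S[:,:2].astype(np.float32)*1000)
        print(n,nm,len(S),rect,'z',np.round(np.percentile(S[:,2],[1,10,50,90,99]),4))
E
```

```text
scene standhead 318 ((545.7249145507812, 245.313232421875), (70.49610137939453, 25.95682144165039), 73.92687225341797) z [0.1366 0.1518 0.1634 0.1684 0.1738]
scene standtop 994 ((552.1641235351562, 252.71197509765625), (91.46101379394531, 93.74871826171875), 83.93946075439453) z [0.0708 0.076  0.0789 0.0812 0.0868]
scene hunghead 324 ((548.1458740234375, -133.44509887695312), (73.73853302001953, 88.15151977539062), 76.84468078613281) z [0.1802 0.1824 0.1954 0.2032 0.2047]
scene rackall 833 ((526.8551635742188, -134.66567993164062), (224.2080535888672, 72.19570922851562), 8.989808082580566) z [0.1676 0.1792 0.1876 0.2035 0.2077]
side standhead 132 ((548.0620727539062, 241.56288146972656), (73.2427749633789, 22.677030563354492), 76.81118774414062) z [0.1464 0.1522 0.1643 0.1698 0.1761]
side standtop 477 ((554.0189208984375, 250.64596557617188), (97.32498931884766, 90.69556427001953), 83.69721221923828) z [0.0708 0.0765 0.0801 0.0828 0.0853]
side hunghead 331 ((547.6070556640625, -136.1862030029297), (72.34740447998047, 93.84062194824219), 79.81058502197266) z [0.1804 0.1824 0.1898 0.2039 0.2049]
side rackall 925 ((528.17529296875, -136.4951171875), (221.3854217529297, 71.60581970214844), 4.374153137207031) z [0.1694 0.1809 0.1866 0.2052 0.2092]
```

The scene picture shows the stand with its hammer at about (246,262), the hook with the hung hammer at (350,160), and the cup at (326,250). The lamp shade is at (212,175), behind the stand. The side picture shows the prongs at (265–350, 210–225), pointing towards the robot. Next I'll fit the hook's axes and find how high the nearby obstacles stand.

```bash
python3 - <<'E'
from h import *
for n in ['scene','side']:
    z=np.load(n+'0.npz');P=cloud(z['d'],z['K'],z['T']);ok=z['d']>0
    X=P[ok]
    S=X[(X[:,0]>.38)&(X[:,0]<.52)&(abs(X[:,1]+.14)<.05)&(X[:,2]>.17)&(X[:,2]<.21)]
    # split into 2 lines by k means on residual from slope
    best=None
    for a in np.radians(np.arange(-10,25,.5)):
        w=-np.sin(a)*S[:,0]+np.cos(a)*S[:,1]
        m=np.median(w)
        lo,hi=w[w<w.mean()],w[w>=w.mean()]
        c=np.abs(lo-np.median(lo)).sum()+np.abs(hi-np.median(hi)).sum()
        if best is None or c<best[0]: best=(c,np.degrees(a),np.median(lo),np.median(hi),len(lo),len(hi))
    print(n,best,'xmin',S[:,0].min(), 'z',np.percentile(S[:,2],[5,50,95]))
    a=np.radians(best[1])
    R=np.array([[np.cos(a),np.sin(a)],[-np.sin(a),np.cos(a)]])
    Q=X[(X[:,0]>.35)&(X[:,0]<.75)&(abs(X[:,1]+.14)<.08)&(X[:,2]>.16)&(X[:,2]<.23)]
    L=Q[:,:2]@R.T
    for u in np.arange(.36,.70,.01):
        k=(L[:,0]>=u)&(L[:,0]<u+.01)
        if k.sum(): print(round(u,2),k.sum(),np.round([L[k,1].min(),L[k,1].max(),Q[k,2].min(),Q[k,2].max()],3))
    # high obstacles
    O=X[(X[:,0]>.3)&(X[:,0]<.95)&(X[:,1]>-.5)&(X[:,1]<.5)&(X[:,2]>.2)]
    H=np.zeros((10,14))
    for x,y,zz in O: 
        i,j=min(9,int((x-.3)/.065)),min(13,int((y+.5)/(1/14)));H[i,j]=max(H[i,j],zz)
    print(np.round(H,2))
E
```

```text
scene (np.float64(0.3837777035088754), np.float64(3.5), np.float64(-0.1824564420449198), np.float64(-0.14482070187413312), 104, 111) xmin 0.4128224873274904 z [0.17898894 0.18330474 0.19633486]
0.4 19 [-0.186 -0.142  0.183  0.199]
0.41 22 [-0.187 -0.141  0.179  0.199]
0.42 21 [-0.186 -0.141  0.179  0.185]
0.43 20 [-0.185 -0.142  0.179  0.186]
0.44 20 [-0.187 -0.143  0.174  0.186]
0.45 15 [-0.188 -0.144  0.18   0.185]
0.46 18 [-0.186 -0.143  0.178  0.185]
0.47 17 [-0.188 -0.141  0.181  0.186]
0.48 19 [-0.188 -0.143  0.177  0.185]
0.49 21 [-0.186 -0.141  0.176  0.188]
0.5 21 [-0.187 -0.142  0.177  0.185]
0.51 19 [-0.186 -0.139  0.179  0.184]
0.52 126 [-0.202 -0.13   0.166  0.209]
0.53 73 [-0.2   -0.129  0.172  0.213]
0.54 29 [-0.199 -0.129  0.192  0.21 ]
0.55 6 [-0.145 -0.14   0.181  0.185]
0.56 125 [-0.196 -0.132  0.173  0.216]
0.57 68 [-0.197 -0.131  0.174  0.216]
0.58 2 [-0.144 -0.142  0.18   0.182]
0.59 13 [-0.182 -0.139  0.181  0.186]
0.6 14 [-0.185 -0.139  0.179  0.186]
0.61 130 [-0.192 -0.131  0.16   0.198]
0.62 50 [-0.192 -0.132  0.162  0.198]
[[0.   0.   0.   0.   0.   0.   0.
[... 1792 characters left out ...]
  0.   0.   0.   0.   0.   0.   0.   0.  ]
 [0.   0.   0.   0.   0.   0.   0.   0.   0.   0.   0.   0.   0.   0.  ]
 [0.   0.   0.   0.   0.   0.   0.   0.   0.   0.   0.   0.   0.   0.  ]
 [0.   0.   0.   0.   0.21 0.21 0.   0.   0.   0.   0.   0.   0.   0.  ]
 [0.   0.   0.   0.   0.21 0.22 0.   0.   0.   0.   0.   0.   0.   0.  ]
 [0.   0.   0.   0.   0.   0.2  0.   0.   0.   0.23 0.22 0.   0.   0.  ]
 [0.   0.   0.   0.   0.   0.   0.   0.   0.3  0.3  0.24 0.   0.   0.  ]
 [0.   0.   0.   0.   0.   0.   0.   0.38 0.38 0.32 0.   0.   0.   0.  ]
 [0.   0.   0.   0.   0.   0.36 0.49 0.45 0.   0.   0.   0.   0.   0.  ]
 [0.3  0.3  0.3  0.3  0.3  0.67 0.65 0.3  0.3  0.3  0.3  0.3  0.3  0.3 ]]
```

```bash
python3 - <<'E'
from h import *
print(np.round(bot.camera_model('wrist')['tool_from_camera'],3), np.round(bot.camera_model('wrist')['intrinsics'],0))
for n in ['scene','side']:
    z=np.load(n+'0.npz');P=cloud(z['d'],z['K'],z['T']);X=P[z['d']>0]
    O=X[(X[:,0]>.57)&(X[:,0]<.77)&(X[:,1]>.05)&(X[:,1]<.41)&(X[:,2]>.10)]
    H=np.zeros((10,18))
    for x,y,zz in O:
        i,j=int((x-.57)/.02),min(17,int((y-.05)/.02));H[i,j]=max(H[i,j],zz)
    print(np.round(H*100).astype(int))
E
```

```text
[[-0.002 -0.956 -0.292  0.08 ]
 [ 1.    -0.002 -0.     0.   ]
 [-0.    -0.292  0.956 -0.162]
 [ 0.     0.     0.     1.   ]] [[293.   0. 313.]
 [  0. 293. 200.]
 [  0.   0.   1.]]
[[ 0  0  0  0  0  0  0  0  0  0  0  0  0  0  0  0  0  0]
 [ 0  0  0  0  0  0  0  0  0  0  0  0  0  0  0  0  0  0]
 [ 0  0  0  0  0  0  0  0  0  0  0  0  0  0  0  0  0 13]
 [ 0  0  0  0  0  0  0  0  0  0  0  0  0  0  0  0 13 13]
 [ 0  0  0  0  0  0  0  0  0  0  0  0  0  0  0 13 13 11]
 [ 0  0  0  0  0 21 23 23 23  0  0  0  0  0  0 13 13 10]
 [ 0  0  0  0 24 26 26 26 25 24  0  0  0  0  0 13 12 11]
 [ 0  0  0  0 27 28 28 27 26 25  0  0  0  0 10 13 13 11]
 [ 0  0  0 26 29 29 29 28 27 25 23  0  0 10 10 12 13 12]
 [ 0  0  0 32 32 32 29 28 26 25 22  0  0 10 10 10 13 13]]
[[ 0  0  0  0  0  0  0  0  0  0  0  0  0  0  0  0  0  0]
 [ 0  0  0  0  0  0  0  0  0  0  0  0  0  0  0  0  0  0]
 [ 0  0  0  0  0  0  0  0  0  0  0  0  0  0  0  0 13 13]
 [ 0  0  0  0  0  0  0  0  0  0  0  0  0  0  0  0 13 13]
 [ 0  0  0  0  0  0  0  0  0  0  0  0  0  0  0  0 13 11]
 [ 0  0  0  0  0 21 23 23 22  0  0  0  0  0  0 13 12  0]
 [ 0  0  0  0 24 26 26 26 24  0  0  0  0  0  0 13 12  0]
 [ 0  0  0  0 27 28 28 27 26  0  0  0  0  0  0  0  0  0]
 [ 0  0  0 27 29 29 29 27  0  0  0  0  0  0  0  0  0  0]
 [ 0  0  0 31 32 31 29  0  0  0  0  0  0  0  0  0  0  0]]
```

The lamp shade starts at about x = 0.67, so a vertical grasp clears it. I'll fly over the hook first, for a wrist picture.

move_arm(increments=[{"xyz": [20,-16,-30]},{"xyz": [30,-25,-10]},{"xyz": [30,-25,-10]},{"xyz": [30,-25,-10]},{"xyz": [30,-25,-10]}])

```text
schema error: expected keys xyz, roll, grip
```

move_arm(increments=[{"xyz": [30,-25,-10]},{"xyz": [30,-25,-10]},{"xyz": [30,-25,-10]},{"xyz": [30,-25,0]},{"xyz": [30,-25,0]}])

```text
schema error: expected keys xyz, roll, grip
```

move_arm(increments=[{"xyz": [30,-25,0]},{"xyz": [30,-25,0]},{"xyz": [30,-25,0]},{"xyz": [30,-25,0]},{"xyz": [10,-5,0]}])

```text
schema error: expected keys xyz, roll, grip
```

```bash
cat > look.py <<'E'
from h import *
import sys
n=sys.argv[1]
s=bot.read_state();K,T=cam('wrist');p,d=bot.capture('wrist')
cv2.imwrite(f'pics/{n}.png',p[:,:,::-1]);np.savez(f'{n}.npz',p=p,d=d,K=K,T=T)
print(s['time_s'],np.round(s['position'],4),np.round(s['tcp_rot'],4).tolist(),np.round(s['force'],2),s['opening'])
for l in sys.argv[2:]:
    for r in bot.spot_in(l,'wrist')[:2]:
        print(l,round(r['conf'],2),np.round(T[:3,:3]@r['at']+T[:3,3],4))
    for r in bot.trace(l,'wrist')[:1]:
        P=cloud(d,K,T)[r['mask']&(d>0)]
        print('  mask',r['conf'],len(P),cv2.minAreaRect((P[:,:2]*1000).astype(np.float32)),np.round(np.percentile(P[:,2],[2,50,98]),4))
E
python3 look.py w1 hung_head rack prong_ends
```

```text
1.2 [ 0.1768 -0.5994  0.2226] [[0.9591, 0.283, -0.0], [0.283, -0.9591, 0.0], [0.0, -0.0, -1.0]] [-0.75  0.18  1.14] 1.000509548015145
```

move_arm(increments=[{"xyz": [20,-16,-30],"roll": 0,"grip": 100},{"xyz": [30,-25,-10],"roll": 0,"grip": 100},{"xyz": [30,-25,-10],"roll": 0,"grip": 100},{"xyz": [30,-25,-10],"roll": 0,"grip": 100},{"xyz": [30,-25,-10],"roll": 0,"grip": 100}])

```text
time_s: 1.97
position: [0.2789, -0.4471, 0.293]
tcp_rot: [[0.959, 0.282, 0.0], [0.282, -0.959, -0.0], [0.0, 0.0, -1.0]]
force: [1.7, -0.0, -0.2]
opening: 1.0
grasp_force: 0.0
```

move_arm(increments=[{"xyz": [30,-25,-10],"roll": 0,"grip": 100},{"xyz": [30,-25,-10],"roll": 0,"grip": 100},{"xyz": [30,-25,-10],"roll": 0,"grip": 100},{"xyz": [30,-25,0],"roll": 0,"grip": 100},{"xyz": [30,-25,0],"roll": 0,"grip": 100}])

```text
time_s: 2.38
position: [0.3878, -0.2849, 0.3237]
tcp_rot: [[0.959, 0.282, 0.002], [0.282, -0.959, -0.002], [0.001, 0.002, -1.0]]
force: [0.7, 0.0, -0.5]
opening: 1.0
grasp_force: 0.0
```

move_arm(increments=[{"xyz": [30,-25,0],"roll": 0,"grip": 100},{"xyz": [30,-25,0],"roll": 0,"grip": 100},{"xyz": [30,-25,0],"roll": 0,"grip": 100},{"xyz": [30,-25,0],"roll": 0,"grip": 100},{"xyz": [0,0,0],"roll": 0,"grip": 100}])

```text
time_s: 2.8
position: [0.4763, -0.1506, 0.3229]
tcp_rot: [[0.957, 0.29, 0.003], [0.29, -0.957, 0.003], [0.003, -0.002, -1.0]]
force: [0.2, -0.4, -0.3]
opening: 1.004
grasp_force: 0.0
```

```bash
python3 look.py w1 hung_head rack prong_ends
```

```text
2.8 [ 0.4763 -0.1506  0.3229] [[0.9571, 0.2897, 0.0026], [0.2897, -0.9571, 0.0029], [0.0033, -0.002, -1.0]] [ 0.2  -0.42 -0.32] 1.0041028520102961
hung_head 0.8 [ 0.5435 -0.1349  0.2049]
  mask 0.88 1659 ((545.36572265625, -132.6737518310547), (21.343677520751953, 69.7708740234375), 4.228797912597656) [0.1951 0.2046 0.211 ]
rack 0.61 [ 0.5893 -0.1298  0.1852]
  mask 0.7 7717 ((508.37664794921875, -137.99261474609375), (325.4779968261719, 102.92195129394531), 5.589756965637207) [0.01   0.1835 0.2121]
prong_ends 0.93 [ 0.5873 -0.1185  0.1831]
  mask 0.9 8028 ((513.667236328125, -133.7637939453125), (362.8753356933594, 103.75643920898438), 3.746037483215332) [0.0034 0.1834 0.2043]
```

View pics/w1.png

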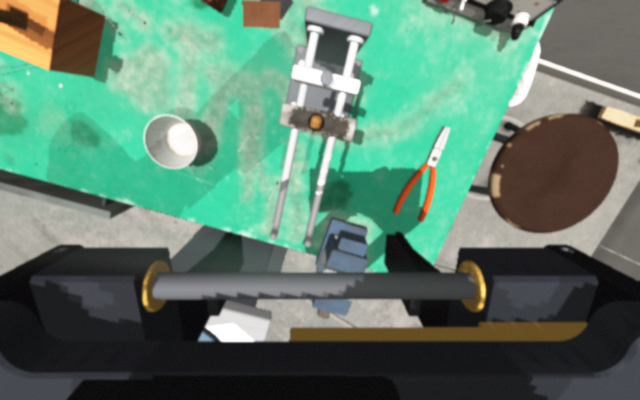

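```bash
cat > rackfit.py <<'E'
from h import *
import sys
z=np.load(sys.argv[1]+'.npz');P=cloud(z['d'],z['K'],z['T']);X=P[z['d']>0]
S=X[(X[:,0]>.425)&(X[:,0]<.515)&(abs(X[:,1]+.137)<.04)&(X[:,2]>.172)&(X[:,2]<.192)]
best=min((lambda w:(sum(np.abs(g-np.median(g)).sum() for g in (w[w<w.mean()],w[w>=w.mean()])),a,np.median(w[w<w.mean()]),np.median(w[w>=w.mean()])))(-np.sin(a)*S[:,0]+np.cos(a)*S[:,1]) for a in np.radians(np.arange(-4,12,.2)))
_,a,l,h=best
print('angle',np.degrees(a),'gap',h-l,'mid w',(l+h)/2,'top',np.percentile(S[:,2],90))
R=np.array([[np.cos(a),np.sin(a)],[-np.sin(a),np.cos(a)]])
for nm,zl,zh,ul,uh in [('tips',.189,.204,.36,.45),('hung',.196,.203,.48,.555),('collar',.195,.207,.553,.6)]:
    L=X[:,:2]@R.T;k=(X[:,2]>zl)&(X[:,2]<zh)&(L[:,0]>ul)&(L[:,0]<uh)&(abs(L[:,1]-(l+h)/2)<.05)
    if k.sum(): print(nm,k.sum(),np.round(np.percentile(L[k,0],[1,5,50,95,99]),4),np.round(np.percentile(L[k,1],[1,99]),4))
E
python3 rackfit.py w1
```

```text
angle 4.000000000000007 gap 0.037504013660540014 mid w -0.1699649147289622 top 0.18482348723683026
tips 126 [0.4062 0.407  0.4107 0.4131 0.4137] [-0.1927 -0.1474]
hung 461 [0.5237 0.5244 0.5347 0.5448 0.5454] [-0.1979 -0.1377]
collar 862 [0.5664 0.5666 0.5719 0.5777 0.5783] [-0.2001 -0.1399]
```

The wrist picture shows the two prongs from (275,230)/(308,240) to the collar at (325,75), with the hung head at (318,120). All of it agrees with the given dimensions. Now to the stand.

move_arm(increments=[{"xyz": [18,-35,0],"roll": 0,"grip": 100},{"xyz": [18,-35,0],"roll": 0,"grip": 100},{"xyz": [18,-35,0],"roll": 0,"grip": 100},{"xyz": [18,-35,0],"roll": 0,"grip": 100},{"xyz": [18,-35,0],"roll": 0,"grip": 100}])

```text
time_s: 3.57
position: [0.5105, 0.0371, 0.3227]
tcp_rot: [[0.96, 0.28, 0.0], [0.28, -0.96, -0.0], [0.0, 0.0, -1.0]]
force: [1.0, 0.5, 1.4]
opening: 1.002
grasp_force: 0.0
```

move_arm(increments=[{"xyz": [18,-35,0],"roll": 0,"grip": 100},{"xyz": [18,-35,0],"roll": 0,"grip": 100},{"xyz": [18,-35,0],"roll": 0,"grip": 100},{"xyz": [18,-35,0],"roll": 0,"grip": 100},{"xyz": [18,-35,0],"roll": 0,"grip": 100}])

```text
time_s: 3.98
position: [0.5478, 0.2307, 0.3226]
tcp_rot: [[0.96, 0.281, 0.0], [0.281, -0.96, -0.0], [0.0, 0.0, -1.0]]
force: [1.8, -0.3, 0.3]
opening: 1.002
grasp_force: 0.0
```

move_arm(increments=[{"xyz": [0,0,0],"roll": -0.12,"grip": 100},{"xyz": [0,0,0],"roll": -0.12,"grip": 100},{"xyz": [0,0,0],"roll": -0.12,"grip": 100},{"xyz": [0,0,0],"roll": -0.12,"grip": 100},{"xyz": [0,0,0],"roll": -0.12,"grip": 100}])

```text
time_s: 4.4
position: [0.5477, 0.2289, 0.3224]
tcp_rot: [[0.629, 0.777, -0.0], [0.777, -0.629, -0.0], [-0.0, -0.0, -1.0]]
force: [-0.5, -0.7, 0.4]
opening: 0.998
grasp_force: 0.0
```

move_arm(increments=[{"xyz": [0,0,0],"roll": -0.12,"grip": 100},{"xyz": [0,0,0],"roll": -0.12,"grip": 100},{"xyz": [0,0,0],"roll": -0.12,"grip": 100},{"xyz": [0,0,0],"roll": -0.06,"grip": 100},{"xyz": [0,0,0],"roll": 0,"grip": 100}])

```text
time_s: 4.82
position: [0.5477, 0.2287, 0.3224]
tcp_rot: [[0.262, 0.965, -0.0], [0.965, -0.262, -0.0], [-0.0, -0.0, -1.0]]
force: [-0.1, 0.5, -0.2]
opening: 1.002
grasp_force: 0.0
```

```bash
python3 look.py w2 stand_head stand_hammer stand; python3 - <<'E'
from h import *
z=np.load('w2.npz');P=cloud(z['d'],z['K'],z['T']);X=P[z['d']>0]
for a,b in [(.160,.172),(.172,.18),(.145,.16),(.076,.084)]:
    S=X[(np.hypot(X[:,0]-.547,X[:,1]-.245)<.05)&(X[:,2]>a)&(X[:,2]<b)]
    if len(S)>5: print(a,len(S),cv2.minAreaRect((S[:,:2]*1000).astype(np.float32)),S.mean(0))
E
```

```text
4.8167 [0.5477 0.2287 0.3224] [[0.2624, 0.9649, -0.0003], [0.9649, -0.2624, -0.0002], [-0.0003, -0.0002, -1.0]] [-0.14  0.48 -0.16] 1.0017343070465436
stand_head 0.75 [0.5477 0.2491 0.1636]
  mask 0.78 1221 ((546.9931640625, 244.82839965820312), (69.7425765991211, 23.24140739440918), 77.45250701904297) [0.1594 0.1654 0.1732]
stand_hammer 0.76 [0.5505 0.2473 0.1675]
  mask 0.76 1311 ((539.0668334960938, 219.87628173828125), (122.66844940185547, 36.3348274230957), 75.18904113769531) [0.0007 0.1652 0.1732]
stand 0.81 [0.5616 0.264  0.0817]
stand 0.58 [ 0.5986 -0.0938  0.0164]
  mask 0.65 3478 ((550.2660522460938, 243.7384796142578), (111.00114440917969, 110.05195617675781), 83.8702621459961) [0.003  0.0792 0.081 ]
0.16 1135 ((546.531494140625, 244.94786071777344), (70.3546142578125, 22.396425247192383), 75.03997039794922) [0.54755571 0.24725797 0.16515814]
0.172 67 ((546.7178344726562, 243.63113403320312), (9.210694313049316, 10.246192932128906), 12.271574020385742) [0.54658579 0.24419569 0.17306265]
0.145 49 ((547.7196044921875, 245.0012969970703), (69.63778686523438, 22.576229095458984), 75.75540924072266) [0.5472843  0.24189256 0.15790953]
0.076 2595 ((552.6046752929688, 250.86224365234375), (86.71337890625, 90.06243133544922), 83.33184051513672) [0.55251662 0.25263618 0.07926034]
```

View pics/w2.png

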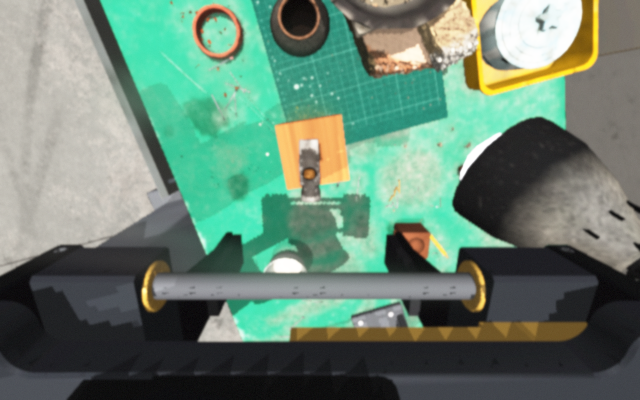

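The head sits between the fingers' lines at (310,172), with its axis at 75.5°, which matches the tool's yaw. Descending to grasp.

move_arm(increments=[{"xyz": [15,-5,20],"roll": -0.01,"grip": 100},{"xyz": [0,0,35],"roll": 0,"grip": 100},{"xyz": [0,0,35],"roll": 0,"grip": 100},{"xyz": [0,0,30],"roll": 0,"grip": 100},{"xyz": [0,0,25],"roll": 0,"grip": 100}])

```text
time_s: 5.58
position: [0.5454, 0.2459, 0.1753]
tcp_rot: [[0.251, 0.968, -0.002], [0.968, -0.251, -0.001], [-0.001, -0.002, -1.0]]
force: [0.4, 0.1, -0.1]
opening: 1.002
grasp_force: 0.0
```

move_arm(increments=[{"xyz": [0,0,20],"roll": 0,"grip": 100},{"xyz": [0,0,16],"roll": 0,"grip": 100},{"xyz": [0,0,0],"roll": 0,"grip": 70},{"xyz": [0,0,0],"roll": 0,"grip": 45},{"xyz": [0,0,0],"roll": 0,"grip": 30}])

```text
time_s: 6.0
position: [0.5473, 0.2463, 0.1426]
tcp_rot: [[0.251, 0.968, 0.002], [0.968, -0.251, 0.0], [0.001, 0.002, -1.0]]
force: [0.1, 0.4, 1.1]
opening: 0.852
grasp_force: 0.0
```

move_arm(increments=[{"xyz": [0,0,0],"roll": 0,"grip": 0},{"xyz": [0,0,0],"roll": 0,"grip": 0},{"xyz": [0,0,0],"roll": 0,"grip": 0},{"xyz": [0,0,0],"roll": 0,"grip": 0},{"xyz": [0,0,0],"roll": 0,"grip": 0}])

```text
time_s: 6.42
position: [0.5465, 0.2461, 0.1421]
tcp_rot: [[0.251, 0.968, 0.001], [0.968, -0.251, 0.0], [0.0, 0.001, -1.0]]
force: [-0.0, -0.3, -0.7]
opening: 0.481
grasp_force: 0.0
```

move_arm(increments=[{"xyz": [0,0,0],"roll": 0,"grip": 0},{"xyz": [0,0,0],"roll": 0,"grip": 0},{"xyz": [0,0,0],"roll": 0,"grip": 0},{"xyz": [0,0,0],"roll": 0,"grip": 0},{"xyz": [0,0,0],"roll": 0,"grip": 0}])

```text
time_s: 6.83
position: [0.5469, 0.2459, 0.1416]
tcp_rot: [[0.251, 0.968, 0.001], [0.968, -0.251, -0.0], [0.0, 0.001, -1.0]]
force: [1.5, -1.2, -0.6]
opening: 0.261
grasp_force: 29.8
```

move_arm(increments=[{"xyz": [0,0,-5],"roll": 0,"grip": 0},{"xyz": [0,0,-10],"roll": 0,"grip": 0},{"xyz": [0,0,-15],"roll": 0,"grip": 0},{"xyz": [0,0,-15],"roll": 0,"grip": 0},{"xyz": [0,0,-15],"roll": 0,"grip": 0}])

```text
time_s: 7.25
position: [0.5453, 0.246, 0.2022]
tcp_rot: [[0.251, 0.968, -0.003], [0.968, -0.251, -0.0], [-0.001, -0.003, -1.0]]
force: [-0.3, 0.2, -3.7]
opening: 0.262
grasp_force: 29.8
```

move_arm(increments=[{"xyz": [0,0,-30],"roll": 0,"grip": 0},{"xyz": [0,0,-35],"roll": 0,"grip": 0},{"xyz": [0,0,-40],"roll": 0,"grip": 0},{"xyz": [0,0,-35],"roll": 0,"grip": 0},{"xyz": [0,0,-25],"roll": 0,"grip": 0}])

```text
time_s: 7.67
position: [0.5457, 0.2464, 0.3707]
tcp_rot: [[0.251, 0.968, 0.002], [0.968, -0.251, 0.001], [0.002, 0.002, -1.0]]
force: [0.9, 0.3, -3.1]
opening: 0.261
grasp_force: 29.8
```

```bash
python3 - <<'E'
from h import *
print(bot.read_state()['position'])
p,d=bot.capture('side');K,T=cam('side');cv2.imwrite('pics/side1.png',cv2.resize(p[60:260,220:480,::-1],None,fx=2.5,fy=2.5))
X=cloud(d,K,T)[d>0]
# hammer in hand cloud
S=X[(np.hypot(X[:,0]-.547,X[:,1]-.246)<.05)&(X[:,2]>.15)&(X[:,2]<.40)]
for a in np.arange(.2,.4,.02):
    k=(S[:,2]>a)&(S[:,2]<=a+.02)
    if k.sum()>3: print(round(a,2),k.sum(),np.round(S[k].mean(0),4),np.round(np.ptp(S[k],axis=0),3))
E
```

```text
[0.54568277 0.24639566 0.3706928 ]
0.24 27 [0.5532 0.247  0.2517] [0.015 0.013 0.019]
0.26 32 [0.5527 0.2455 0.2696] [0.015 0.02  0.02 ]
0.28 37 [0.5507 0.2437 0.2906] [0.015 0.017 0.02 ]
0.3 33 [0.5501 0.2436 0.31  ] [0.015 0.017 0.019]
0.32 31 [0.5498 0.2437 0.3301] [0.015 0.013 0.02 ]
0.34 29 [0.5477 0.243  0.3492] [0.012 0.01  0.019]
0.36 42 [0.5481 0.2288 0.3743] [0.043 0.045 0.018]
0.38 162 [0.5448 0.2299 0.3916] [0.045 0.072 0.02 ]
```

View pics/side1.png

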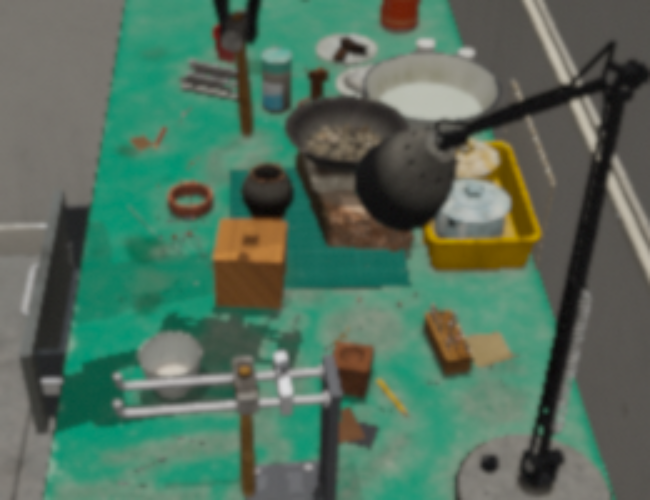

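The hammer is out of the stand at (235,40), hanging nearly straight in the gripper, and the hook, the hung hammer and the cup haven't moved. Carrying it to above the prongs.

move_arm(increments=[{"xyz": [0,0,-5],"roll": -0.11,"grip": 0},{"xyz": [0,0,0],"roll": -0.11,"grip": 0},{"xyz": [0,0,0],"roll": -0.1,"grip": 0},{"xyz": [-15,-4,0],"roll": 0,"grip": 0},{"xyz": [-25,-6,0],"roll": 0,"grip": 0}])

```text
time_s: 8.13
position: [0.5374, 0.2064, 0.3704]
tcp_rot: [[-0.068, 0.998, -0.003], [0.998, 0.068, 0.001], [0.001, -0.003, -1.0]]
force: [1.1, -0.9, -4.5]
opening: 0.261
grasp_force: 29.9
```

move_arm(increments=[{"xyz": [-35,-9,0],"roll": 0,"grip": 0},{"xyz": [-38,-9,0],"roll": 0,"grip": 0},{"xyz": [-38,-9,0],"roll": 0,"grip": 0},{"xyz": [-38,-9,0],"roll": 0,"grip": 0},{"xyz": [-38,-9,0],"roll": 0,"grip": 0}])

```text
time_s: 8.55
position: [0.504, 0.0143, 0.3709]
tcp_rot: [[-0.065, 0.998, -0.003], [0.998, 0.065, 0.001], [0.001, -0.003, -1.0]]
force: [0.0, -0.5, -3.3]
opening: 0.263
grasp_force: 29.9
```

move_arm(increments=[{"xyz": [-38,-9,0],"roll": 0,"grip": 0},{"xyz": [-38,-9,0],"roll": 0,"grip": 0},{"xyz": [-35,-9,0],"roll": 0,"grip": 0},{"xyz": [-25,-7,0],"roll": 0,"grip": 0},{"xyz": [-14,-4,0],"roll": 0,"grip": 0}])

```text
time_s: 8.97
position: [0.476, -0.1392, 0.3709]
tcp_rot: [[-0.061, 0.998, -0.003], [0.998, 0.061, -0.0], [0.0, -0.003, -1.0]]
force: [0.4, 1.1, -3.2]
opening: 0.257
grasp_force: 29.9
```

move_arm(increments=[{"xyz": [0,0,0],"roll": 0,"grip": 0},{"xyz": [0,0,0],"roll": 0,"grip": 0},{"xyz": [0,0,0],"roll": 0,"grip": 0}])

```text
time_s: 9.22
position: [0.4775, -0.1354, 0.3711]
tcp_rot: [[-0.065, 0.998, -0.002], [0.998, 0.065, 0.002], [0.002, -0.001, -1.0]]
force: [-0.4, -0.3, -3.7]
opening: 0.264
grasp_force: 29.9
```

```bash
python3 look.py w3 stand_head hung_head; python3 rackfit.py w3; python3 - <<'E'
from h import *
for n in ['side','scene','w3']:
    if n=='w3': z=np.load('w3.npz');d,K,T=z['d'],z['K'],z['T']
    else:
        p,d=bot.capture(n);K,T=cam(n)
    X=cloud(d,K,T)[d>0]
    S=X[(np.hypot(X[:,0]-.479,X[:,1]+.137)<.05)&(X[:,2]>.215)&(X[:,2]<.40)]
    for a in np.arange(.22,.41,.02):
        k=(S[:,2]>a)&(S[:,2]<=a+.02)
        if k.sum()>3: print(n,round(a,2),k.sum(),np.round(np.median(S[k],0),4),np.round(np.ptp(S[k],axis=0),3),round(S[k,2].min(),3))
E
```

```text
9.2167 [ 0.4775 -0.1354  0.3711] [[-0.0651, 0.9979, -0.0015], [0.9979, 0.0651, 0.0018], [0.0019, -0.0014, -1.0]] [-0.43 -0.27 -3.74] 0.2643951504983969
stand_head 0.85 [ 0.4793 -0.1211  0.3964]
  mask 0.26 4317 ((480.74627685546875, -564.40966796875), (927.6984252929688, 69.07560729980469), 87.75038146972656) [0.2644 0.3937 0.3996]
hung_head 0.91 [ 0.5381 -0.1328  0.206 ]
hung_head 0.72 [ 0.4808 -0.1208  0.3924]
  mask 0.71 1424 ((570.1026611328125, -168.99484252929688), (67.5364761352539, 149.42417907714844), 6.637383460998535) [-0.0005  0.2034  0.2107]
angle 4.200000000000006 gap 0.0372835909922665 mid w -0.17036833797978868 top 0.18484867676513939
tips 97 [0.4046 0.4048 0.4085 0.4117 0.4121] [-0.1931 -0.1482]
hung 332 [0.5221 0.5223 0.5305 0.5423 0.5436] [-0.203 -0.139]
collar 535 [0.5651 0.5653 0.5695 0.5761 0.5771] [-0.2015 -0.141 ]
side 0.24 30 [ 0.4831 -0.1344  0.2534] [0.015 0.01  0.018] 0.241
side 0.26 41 [ 0.4824 -0.1357  0.2719] [0.016 0.009 0.019] 0.26
side 0.28 44 [ 0.4832 -0.1366  0.2893] [0.016 0.014 0.019] 0.281
side 0.3 47 [ 0.4818 -0.1367  0.3089] [0.015 0.012 0.019
[... 460 characters left out ...]
cene 0.3 47 [ 0.475  -0.1234  0.3101] [0.015 0.017 0.02 ] 0.3
scene 0.32 47 [ 0.4761 -0.1258  0.3305] [0.014 0.015 0.02 ] 0.32
scene 0.34 41 [ 0.4762 -0.1285  0.3494] [0.015 0.011 0.019] 0.34
scene 0.36 42 [ 0.466  -0.1289  0.3716] [0.026 0.022 0.019] 0.36
scene 0.38 197 [ 0.4713 -0.1226  0.3933] [0.042 0.045 0.02 ] 0.38
w3 0.24 42 [ 0.479  -0.1164  0.253 ] [0.014 0.004 0.014] 0.246
w3 0.26 111 [ 0.4789 -0.1174  0.2711] [0.016 0.007 0.019] 0.261
w3 0.28 164 [ 0.4792 -0.1196  0.2901] [0.016 0.011 0.02 ] 0.28
w3 0.3 140 [ 0.478  -0.1217  0.308 ] [0.015 0.006 0.016] 0.3
w3 0.36 179 [ 0.489  -0.1253  0.3753] [0.041 0.005 0.01 ] 0.37
w3 0.38 4417 [ 0.4765 -0.124   0.394 ] [0.043 0.071 0.02 ] 0.38
```

View pics/w3.png

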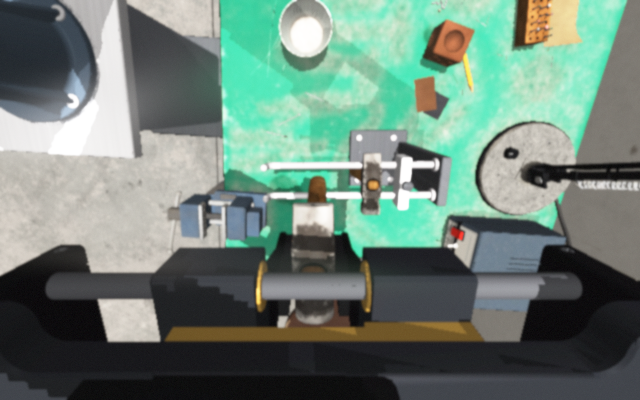

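The hammer is above the prongs, with its handle end at (317,185) just inside the right prong line. The clouds suggest it leans a few degrees towards +y, so I'll measure that.

```bash
python3 - <<'E'
from h import *
p,d=bot.capture('side');K,T=cam('side');X1=cloud(d,K,T)[d>0]
p,d=bot.capture('scene');K,T=cam('scene');X2=cloud(d,K,T)[d>0]
z=np.load('w3.npz');X3=cloud(z['d'],z['K'],z['T'])[z['d']>0]
for n,X in [('side',X1),('scene',X2),('w3',X3)]:
    S=X[(abs(X[:,0]-.479)<.011)&(abs(X[:,1]+.137)<.06)&(X[:,2]>.36)&(X[:,2]<.42)]
    for a in np.arange(-.19,-.08,.008):
        k=(S[:,1]>a)&(S[:,1]<=a+.008)
        if k.sum(): print(n,round(a+.004,3),k.sum(),'ztop',round(np.percentile(S[k,2],90),4),round(S[k,2].min(),4))
    H=X[(abs(X[:,0]-.479)<.012)&(abs(X[:,1]+.13)<.03)&(X[:,2]>.243)&(X[:,2]<.345)]
    f=lambda c:np.polyfit(H[:,2]-.24,H[:,c],1)
    print(n,len(H),'x',f(0),'y',f(1))
    for zz in (.25,.29,.33):
        k=abs(H[:,2]-zz)<.01; print(zz,k.sum(), np.round(np.percentile(H[k,1],[3,97]),4) if k.sum() else '')
E
```

```text
side -0.178 1 ztop 0.388 0.388
side -0.17 76 ztop 0.3953 0.3744
side -0.162 17 ztop 0.3969 0.3927
side -0.154 34 ztop 0.3969 0.3894
side -0.146 33 ztop 0.4019 0.385
side -0.138 29 ztop 0.4046 0.3969
side -0.13 14 ztop 0.4006 0.3933
side -0.122 11 ztop 0.399 0.3967
side -0.114 11 ztop 0.3968 0.3933
side -0.106 10 ztop 0.3949 0.3923
side 216 x [-0.03124401  0.48414464] y [-0.04504219 -0.13381388]
0.25 30 [-0.1373 -0.129 ]
0.29 43 [-0.1396 -0.1317]
0.33 44 [-0.1403 -0.1333]
scene -0.146 1 ztop 0.4115 0.4115
scene -0.138 18 ztop 0.411 0.3601
scene -0.13 46 ztop 0.4122 0.3604
scene -0.122 27 ztop 0.4074 0.3937
scene -0.114 23 ztop 0.3959 0.3917
scene -0.106 19 ztop 0.3928 0.3852
scene -0.098 9 ztop 0.3925 0.3862
scene 237 x [-0.00354967  0.47706672] y [-0.09511483 -0.11854494]
0.25 29 [-0.1294 -0.1154]
0.29 49 [-0.133 -0.117]
0.33 48 [-0.1338 -0.1227]
w3 -0.17 252 ztop 0.3946 0.3858
w3 -0.162 484 ztop 0.3948 0.3862
w3 -0.154 123 ztop 0.3942 0.3895
w3 -0.146 17 ztop 0.4193 0.4111
w3 -0.138 97 ztop 0.4196 0.3929
w3 -0.13 627 ztop 0.4001 0.3924
w3 -0.122 742 ztop 0.3986 0.3712
w3 -0.114 575 ztop 0.3953 0.3909
w3 -0.106 540 ztop 0.3929 0.385
w3 -0.098 148 ztop 0.3909 0.3851
w3 457 x [-0.01911919  0.47982709] y [-0.09906767 -0.11499802]
0.25 42 [-0.1191 -0.1157]
0.29 164 [-0.1268 -0.1179]
0.33 0
```

The lean is about 3.6° towards +y at the handle's end. I'll shift 11 mm to -y for entry and work that back as I lower.

move_arm(increments=[{"xyz": [-6,1,0],"roll": 0,"grip": 0},{"xyz": [-5,0,5],"roll": 0,"grip": 0},{"xyz": [0,0,10],"roll": 0,"grip": 0},{"xyz": [0,0,15],"roll": 0,"grip": 0},{"xyz": [0,0,15],"roll": 0,"grip": 0}])

```text
time_s: 10.08
position: [0.48, -0.1476, 0.3254]
tcp_rot: [[-0.065, 0.998, 0.0], [0.998, 0.065, 0.0], [0.0, 0.0, -1.0]]
force: [0.4, -0.1, -4.0]
opening: 0.259
grasp_force: 29.9
```

move_arm(increments=[{"xyz": [1,0,10],"roll": 0,"grip": 0},{"xyz": [0.5,0,10],"roll": 0,"grip": 0},{"xyz": [0.5,0,10],"roll": 0,"grip": 0},{"xyz": [0.5,0,10],"roll": 0,"grip": 0},{"xyz": [0.5,0,10],"roll": 0,"grip": 0}])

```text
time_s: 10.5
position: [0.4795, -0.1442, 0.275]
tcp_rot: [[-0.065, 0.998, -0.001], [0.998, 0.065, 0.001], [0.001, -0.001, -1.0]]
force: [0.3, 0.4, -3.0]
opening: 0.263
grasp_force: 29.9
```

```bash
python3 - <<'E'
from h import *
s=bot.read_state();print(s['force'],s['moment'],s['position'])
for n in ['side','scene']:
    p,d=bot.capture(n);K,T=cam(n);X=cloud(d,K,T)[d>0]
    for zz in (.15,.17,.2,.22,.24,.26):
        k=(abs(X[:,2]-zz)<.007)&(abs(X[:,0]-.479)<.013)&(abs(X[:,1]+.136)<(.02 if zz>.19 else .014))
        if k.sum(): print(n,zz,k.sum(),np.round(np.percentile(X[k,1],[3,97]),4),np.round(np.percentile(X[k,0],[3,97]),4))
    p=p[60:260,220:420] if n=='side' else p[100:260,270:430]
    cv2.imwrite(f'pics/{n}2.png',cv2.resize(p[:,:,::-1],(400,400),interpolation=cv2.INTER_CUBIC))
cv2.imwrite('pics/c2.png',np.hstack([cv2.imread('pics/side2.png'),cv2.imread('pics/scene2.png')]))
E
```

```text
[ 0.28862129  0.44288196 -3.01047781] [-0.0039938  -0.11579462 -0.01363004] [ 0.47946697 -0.14424861  0.27500962]
side 0.15 13 [-0.1445 -0.1383] [0.4773 0.4895]
side 0.17 2 [-0.1401 -0.14  ] [0.4758 0.4901]
side 0.2 25 [-0.1478 -0.1428] [0.4752 0.4898]
side 0.22 25 [-0.1483 -0.141 ] [0.4763 0.4887]
side 0.24 25 [-0.1497 -0.1433] [0.4752 0.4875]
scene 0.15 18 [-0.1339 -0.1226] [0.4716 0.4817]
scene 0.17 11 [-0.1372 -0.1223] [0.471  0.4809]
scene 0.2 28 [-0.1429 -0.1268] [0.4712 0.4836]
scene 0.22 28 [-0.1417 -0.1289] [0.471  0.4825]
scene 0.24 26 [-0.1427 -0.1319] [0.4706 0.4839]
scene 0.26 22 [-0.1411 -0.1349] [0.4709 0.4841]
```

View pics/c2.png

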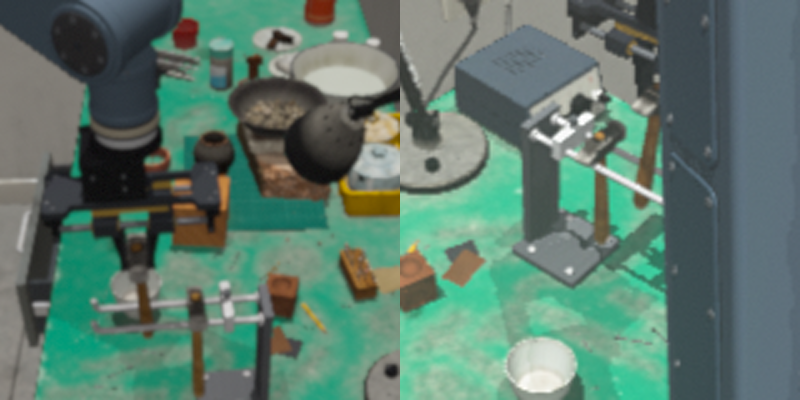

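In the left (side) half the handle passes between the two prongs at (145,310). The scene half agrees, and there is no side force. I'll keep lowering.

move_arm(increments=[{"xyz": [0.5,0,12],"roll": 0,"grip": 0},{"xyz": [1,0,12],"roll": 0,"grip": 0},{"xyz": [0.5,0,12],"roll": 0,"grip": 0},{"xyz": [1,0,12],"roll": 0,"grip": 0},{"xyz": [0.5,0,12],"roll": 0,"grip": 0}])

```text
time_s: 11.02
position: [0.48, -0.141, 0.2163]
tcp_rot: [[-0.066, 0.998, 0.001], [0.998, 0.066, -0.0], [-0.0, 0.001, -1.0]]
force: [-0.3, 0.2, -3.9]
opening: 0.262
grasp_force: 29.9
```

move_arm(increments=[{"xyz": [0.5,0,8],"roll": 0,"grip": 0},{"xyz": [0.5,0,5],"roll": 0,"grip": 0},{"xyz": [0,0,4],"roll": 0,"grip": 0},{"xyz": [0.5,0,3],"roll": 0,"grip": 0},{"xyz": [0,0,0],"roll": 0,"grip": 0}])

```text
time_s: 11.43
position: [0.4796, -0.1392, 0.1964]
tcp_rot: [[-0.066, 0.998, -0.0], [0.998, 0.066, 0.0], [0.0, -0.0, -1.0]]
force: [0.4, -0.7, -4.1]
opening: 0.266
grasp_force: 29.9
```

move_arm(increments=[{"xyz": [0.5,0,2],"roll": 0,"grip": 0},{"xyz": [0.5,0,2],"roll": 0,"grip": 0},{"xyz": [0,0,2],"roll": 0,"grip": 0},{"xyz": [0,0,2],"roll": 0,"grip": 0},{"xyz": [0,0,0],"roll": 0,"grip": 0}])

```text
time_s: 11.85
position: [0.4794, -0.1381, 0.1883]
tcp_rot: [[-0.066, 0.998, -0.0], [0.998, 0.066, 0.0], [0.0, -0.0, -1.0]]
force: [0.1, 0.5, -3.7]
opening: 0.261
grasp_force: 29.9
```

move_arm(increments=[{"xyz": [0,0,1],"roll": 0,"grip": 0},{"xyz": [0,0,1],"roll": 0,"grip": 0},{"xyz": [0,0,0],"roll": 0,"grip": 0}])

```text
time_s: 12.1
position: [0.4795, -0.1382, 0.1864]
tcp_rot: [[-0.066, 0.998, -0.0], [0.998, 0.066, 0.0], [0.0, -0.0, -1.0]]
force: [-0.1, 0.2, -3.7]
opening: 0.261
grasp_force: 29.9
```

move_arm(increments=[{"xyz": [0,0,1],"roll": 0,"grip": 0},{"xyz": [0,0,0.5],"roll": 0,"grip": 0},{"xyz": [0,0,0],"roll": 0,"grip": 0}])

```text
time_s: 12.35
position: [0.4795, -0.1382, 0.185]
tcp_rot: [[-0.066, 0.998, -0.0], [0.998, 0.066, 0.0], [0.0, -0.0, -1.0]]
force: [0.7, -0.2, -3.7]
opening: 0.261
grasp_force: 29.9
```

move_arm(increments=[{"xyz": [0,0,1],"roll": 0,"grip": 0},{"xyz": [0,0,0],"roll": 0,"grip": 0}])

```text
time_s: 12.52
position: [0.4795, -0.1382, 0.1839]
tcp_rot: [[-0.066, 0.998, -0.0], [0.998, 0.066, 0.0], [0.0, -0.0, -1.0]]
force: [-0.8, 0.8, -3.6]
opening: 0.261
grasp_force: 29.9
```

move_arm(increments=[{"xyz": [0,0,1],"roll": 0,"grip": 0},{"xyz": [0,0,0],"roll": 0,"grip": 0}])

```text
time_s: 12.68
position: [0.4795, -0.1382, 0.1829]
tcp_rot: [[-0.066, 0.998, -0.0], [0.998, 0.066, 0.0], [0.0, -0.0, -1.0]]
force: [-0.7, -1.0, -3.0]
opening: 0.258
grasp_force: 29.9
```

move_arm(increments=[{"xyz": [0,0,1],"roll": 0,"grip": 0},{"xyz": [0,0,0],"roll": 0,"grip": 0}])

```text
time_s: 12.85
position: [0.4796, -0.1383, 0.1825]
tcp_rot: [[-0.066, 0.998, 0.0], [0.998, 0.066, -0.0], [-0.0, 0.0, -1.0]]
force: [-1.3, 1.4, 1.2]
opening: 0.26
grasp_force: 29.9
```

move_arm(increments=[{"xyz": [0,0,0.7],"roll": 0,"grip": 0},{"xyz": [0,0,0],"roll": 0,"grip": 0}])

```text
time_s: 13.02
position: [0.4798, -0.1383, 0.1822]
tcp_rot: [[-0.066, 0.998, 0.001], [0.998, 0.066, -0.001], [-0.001, 0.001, -1.0]]
force: [-1.8, 1.4, 4.7]
opening: 0.263
grasp_force: 29.9
```

Seated, with about 8 N on the prongs. Letting go.

move_arm(increments=[{"xyz": [0,0,-0.7],"roll": 0,"grip": 30},{"xyz": [0,0,0],"roll": 0,"grip": 45},{"xyz": [0,0,0],"roll": 0,"grip": 45},{"xyz": [0,0,0],"roll": 0,"grip": 45},{"xyz": [0,0,0],"roll": 0,"grip": 45}])

```text
time_s: 13.43
position: [0.4796, -0.1383, 0.182]
tcp_rot: [[-0.066, 0.998, 0.0], [0.998, 0.066, -0.0], [-0.0, 0.0, -1.0]]
force: [0.4, -0.8, 0.5]
opening: 0.436
grasp_force: 0.0
```

```bash
cat > meas.py <<'E'
from h import *
s=bot.read_state();print(s['time_s'],np.round(s['position'],4),s['force'],s['opening'])
a=np.radians(4);R=np.array([[np.cos(a),np.sin(a)],[-np.sin(a),np.cos(a)]])
O=np.array([.5435,-.170])
for n in ['side','scene']:
    p,d=bot.capture(n);K,T=cam(n);X=cloud(d,K,T)[d>0]
    L=X[:,:2]@R.T-O
    k=(abs(L[:,1])<.05)&(L[:,0]>-.14)&(L[:,0]<.03)&(X[:,2]>.19)&(X[:,2]<.22)
    b=np.arange(-.14,.03,.005)
    print(n)
    for u in b:
        q=k&(L[:,0]>=u)&(L[:,0]<u+.005)
        if q.sum(): print(int(round(u*1000)),q.sum(),np.round(np.r_[L[q,1].min(),L[q,1].max(),np.percentile(X[q,2],[50,95])],3))
    cv2.imwrite(f'pics/{n}3.png',cv2.resize((p[60:260,220:420] if n=='side' else p[100:260,270:430])[:,:,::-1],(400,400),interpolation=cv2.INTER_CUBIC))
cv2.imwrite('pics/c3.png',np.hstack([cv2.imread('pics/side3.png'),cv2.imread('pics/scene3.png')]))
E
python3 meas.py
```

```text
13.4333 [ 0.4796 -0.1383  0.182 ] [ 0.41245905 -0.78329773  0.52938141] 0.4360841101790746
side
-140 6 [-0.022  0.02   0.197  0.198]
-135 16 [-0.024  0.018  0.196  0.2  ]
-130 2 [-0.02   0.017  0.192  0.192]
-110 1 [-0.012 -0.012  0.218  0.218]
-105 8 [-0.013 -0.01   0.212  0.217]
-100 19 [-0.015 -0.008  0.205  0.218]
-95 10 [-0.014  0.006  0.208  0.218]
-90 6 [-0.038 -0.019  0.2    0.204]
-85 40 [-0.042  0.025  0.205  0.209]
-80 44 [-0.04   0.024  0.207  0.212]
-75 44 [-0.041  0.032  0.206  0.213]
-70 44 [-0.043  0.03   0.206  0.21 ]
-65 24 [-0.039  0.032  0.201  0.207]
-60 1 [-0.01  -0.01   0.204  0.204]
-55 16 [-0.015 -0.008  0.203  0.216]
-50 13 [-0.016 -0.01   0.21   0.217]
-45 1 [-0.01  -0.01   0.213  0.213]
-20 46 [-0.038  0.035  0.203  0.208]
-15 46 [-0.04   0.035  0.206  0.21 ]
-10 47 [-0.04   0.032  0.206  0.213]
-5 42 [-0.04   0.032  0.205  0.209]
0 18 [-0.037  0.02   0.205  0.207]
20 25 [-0.033  0.028  0.201  0.213]
25 42 [-0.032  0.032  0.204  0.217]
scene
-90 4 [0.022 0.032 0.193 0.194]
-85 12 [0.019 0.033 0.195 0.2  ]
-80 15 [0.011 0.032 0.198 0.203]
-75 14 [0.01  0.029 0.197 0.204]
-70 20 [0.002 0.032 0.199 0.204]
-65 3 [-0.     0.012  0.202  0.204]
-60 21 [-0.008  0.011  0.203  0.219]
-55 27 [-0.012  0.009  0.205  0.216]
-50 8 [0.007 0.01  0.204 0.218]
-45 2 [0.007 0.009 0.218 0.22 ]
-25 27 [-0.018  0.032  0.198  0.205]
-20 51 [-0.023  0.035  0.201  0.207]
-15 25 [-0.014  0.035  0.204  0.212]
-10 26 [-0.016  0.035  0.205  0.21 ]
-5 20 [-0.012  0.034  0.2    0.205]
0 1 [-0.01  -0.01   0.203  0.203]
20 60 [-0.029  0.033  0.197  0.212]
25 36 [-0.028  0.032  0.202  0.214]
```

View pics/c3.png

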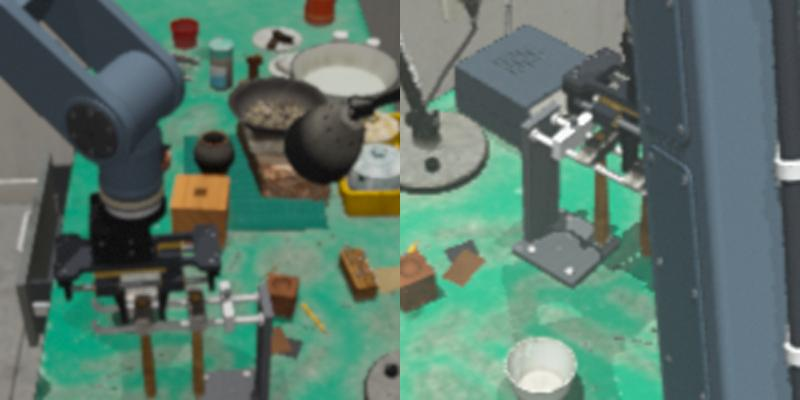

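Both hammers hang on the prongs, the new one at (145,300) in the side half with its head at x ≈ -75 mm in the rack frame. I'll withdraw upwards, close the fingers, and come down in front of it.

move_arm(increments=[{"xyz": [0,0,-5],"roll": 0,"grip": 45},{"xyz": [0,0,-15],"roll": 0,"grip": 45},{"xyz": [0,0,-20],"roll": 0,"grip": 45},{"xyz": [0,0,-15],"roll": 0,"grip": 45},{"xyz": [0,-10,0],"roll": 0,"grip": 0}])

```text
time_s: 13.95
position: [0.4729, -0.1404, 0.2403]
tcp_rot: [[-0.067, 0.998, 0.008], [0.998, 0.067, -0.004], [-0.005, 0.008, -1.0]]
force: [1.2, -0.8, -0.7]
opening: 0.424
grasp_force: 0.0
```

move_arm(increments=[{"xyz": [1,-15,0],"roll": 0,"grip": 0},{"xyz": [1,-13,0],"roll": 0,"grip": 0},{"xyz": [0,0,0],"roll": 0,"grip": 0},{"xyz": [0,0,0],"roll": 0,"grip": 0},{"xyz": [0,0,0],"roll": 0,"grip": 0}])

```text
time_s: 14.37
position: [0.4418, -0.1389, 0.2369]
tcp_rot: [[-0.066, 0.998, 0.0], [0.998, 0.066, -0.0], [-0.0, 0.0, -1.0]]
force: [-0.1, -0.2, -0.6]
opening: 0.081
grasp_force: 0.0
```

```bash
python3 look.py w4 ; python3 rackfit.py w4; python3 - <<'E'
from h import *
z=np.load('w4.npz');X=cloud(z['d'],z['K'],z['T'])[z['d']>0]
a=np.radians(4);R=np.array([[np.cos(a),np.sin(a)],[-np.sin(a),np.cos(a)]])
L=X[:,:2]@R.T-[.5435,-.170]
k=(abs(L[:,1])<.05)&(L[:,0]>-.1)&(L[:,0]<.03)&(X[:,2]>.195)&(X[:,2]<.225)
for u in np.arange(-.1,.03,.004):
    q=k&(L[:,0]>=u)&(L[:,0]<u+.004)
    if q.sum(): print(int(round(u*1000)),q.sum(),np.round(np.r_[L[q,1].min(),L[q,1].max(),np.percentile(X[q,2],[50,95])],3))
s=bot.read_state();print(np.array(s['position'])[:2]@R.T-[.5435,-.170],s['opening'])
E
```

```text
14.3667 [ 0.4418 -0.1389  0.2369] [[-0.0656, 0.9978, 0.0005], [0.9978, 0.0656, -0.0001], [-0.0001, 0.0005, -1.0]] [-0.13 -0.22 -0.64] 0.080949357603806
angle 3.800000000000007 gap 0.037396390391730816 mid w -0.16657459131356778 top 0.1850651001130124
tips 197 [0.4047 0.4056 0.4093 0.4127 0.413 ] [-0.1875 -0.1453]
hung 1063 [0.5228 0.5232 0.5291 0.5427 0.5444] [-0.1955 -0.135 ]
collar 1650 [0.5658 0.5662 0.5692 0.5767 0.5777] [-0.1972 -0.1368]
-88 282 [-0.016  0.027  0.202  0.206]
-84 340 [-0.013  0.028  0.204  0.21 ]
-80 330 [-0.013  0.029  0.204  0.211]
-76 331 [-0.013  0.03   0.204  0.212]
-72 299 [-0.014  0.029  0.204  0.21 ]
-68 272 [-0.013  0.03   0.204  0.206]
-64 2 [0.005 0.005 0.202 0.203]
-24 302 [-0.029  0.032  0.2    0.204]
-20 665 [-0.032  0.035  0.204  0.206]
-16 565 [-0.034  0.034  0.205  0.21 ]
-12 514 [-0.034  0.034  0.205  0.211]
-8 490 [-0.033  0.035  0.205  0.211]
-4 378 [-0.033  0.035  0.204  0.207]
0 50 [-0.034  0.027  0.203  0.205]
20 732 [-0.03   0.031  0.2    0.212]
24 598 [-0.03   0.031  0.202  0.214]
28 253 [-0.03   0.031  0.202  0.215]
[-0.11220128  0.00047682] 0.04822081542059058
```

move_arm(increments=[{"xyz": [-2,0,10],"roll": 0,"grip": 0},{"xyz": [0,0,15],"roll": 0,"grip": 0},{"xyz": [0,0,12],"roll": 0,"grip": 0},{"xyz": [0,0,8],"roll": 0,"grip": 0},{"xyz": [0,0,5],"roll": 0,"grip": 0}])

```text
time_s: 14.83
position: [0.4417, -0.1406, 0.186]
tcp_rot: [[-0.066, 0.998, -0.001], [0.998, 0.066, 0.001], [0.001, -0.001, -1.0]]
force: [0.2, 0.5, 0.1]
opening: 0.004
grasp_force: 0.0
```

move_arm(increments=[{"xyz": [0,1,0],"roll": 0,"grip": 0},{"xyz": [0,2,0],"roll": 0,"grip": 0},{"xyz": [0,2,0],"roll": 0,"grip": 0},{"xyz": [0,2,0],"roll": 0,"grip": 0},{"xyz": [0,2,0],"roll": 0,"grip": 0}])

```text
time_s: 15.25
position: [0.4513, -0.1403, 0.1876]
tcp_rot: [[-0.066, 0.998, 0.001], [0.998, 0.066, -0.001], [-0.001, 0.001, -1.0]]
force: [-0.9, -0.2, -0.0]
opening: 0.007
grasp_force: 0.0
```

move_arm(increments=[{"xyz": [0,3,0],"roll": 0,"grip": 0},{"xyz": [0,3,0],"roll": 0,"grip": 0},{"xyz": [0,3,0],"roll": 0,"grip": 0},{"xyz": [0,3,0],"roll": 0,"grip": 0},{"xyz": [0,3,0],"roll": 0,"grip": 0}])

```text
time_s: 15.67
position: [0.4654, -0.139, 0.1869]
tcp_rot: [[-0.066, 0.998, -0.001], [0.998, 0.066, 0.0], [0.0, -0.001, -1.0]]
force: [-0.7, -0.0, 1.8]
opening: -0.001
grasp_force: 0.7
```

move_arm(increments=[{"xyz": [0,3,0],"roll": 0,"grip": 0},{"xyz": [0,3,0],"roll": 0,"grip": 0},{"xyz": [0,3,0],"roll": 0,"grip": 0},{"xyz": [0,3,0],"roll": 0,"grip": 0},{"xyz": [0,3,0],"roll": 0,"grip": 0}])

```text
time_s: 16.08
position: [0.4808, -0.1381, 0.187]
tcp_rot: [[-0.066, 0.998, -0.0], [0.998, 0.066, 0.0], [0.0, -0.0, -1.0]]
force: [-1.1, 0.4, 1.0]
opening: 0.001
grasp_force: 0.6
```

```bash
python3 meas.py | grep -v "^-1[0-9][0-9]"
```

```text
16.0833 [ 0.4808 -0.1381  0.187 ] [-1.11954672  0.37692888  0.9723079 ] 0.0012620515334865162
side
-85 9 [-0.014 -0.01   0.212  0.219]
-80 20 [-0.015 -0.009  0.203  0.218]
-75 17 [-0.014 -0.004  0.205  0.215]
-70 15 [-0.014 -0.01   0.207  0.218]
-65 31 [-0.04  -0.002  0.205  0.216]
-60 43 [-0.042  0.028  0.207  0.21 ]
-55 44 [-0.042  0.026  0.206  0.213]
-50 43 [-0.042  0.029  0.206  0.211]
-45 38 [-0.04   0.029  0.204  0.208]
-20 44 [-0.039  0.033  0.203  0.208]
-15 45 [-0.039  0.033  0.206  0.212]
-10 45 [-0.039  0.034  0.207  0.212]
-5 44 [-0.04   0.033  0.205  0.21 ]
0 17 [-0.039  0.018  0.204  0.206]
20 24 [-0.033  0.027  0.201  0.214]
25 43 [-0.032  0.03   0.204  0.216]
scene
-80 4 [0.008 0.01  0.197 0.208]
-75 10 [0.007 0.01  0.204 0.215]
-70 14 [0.007 0.018 0.203 0.215]
-65 31 [0.008 0.034 0.198 0.212]
-60 18 [0.001 0.033 0.203 0.21 ]
-55 27 [-0.001  0.032  0.201  0.21 ]
-50 18 [-0.004  0.03   0.201  0.209]
-45 15 [-0.007  0.031  0.199  0.205]
-40 1 [-0.016 -0.016  0.202  0.202]
-25 28 [-0.031  0.035  0.197  0.206]
-20 52 [-0.026  0.034  0.199  0.207]
-15 34 [-0.022  0.036  0.204  0.21 ]
-10 28 [-0.022  0.036  0.202  0.209]
-5 21 [-0.019  0.035  0.203  0.207]
20 60 [-0.029  0.034  0.199  0.209]
25 33 [-0.033  0.032  0.202  0.214]
```

View pics/c3.png

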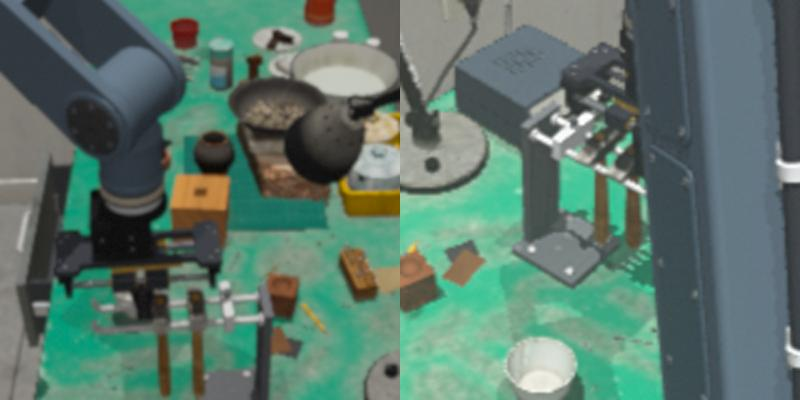

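The new hammer (163,340 in the side half) slides upright and level, with about 18 mm left before the heads meet. Onward, slowing down.

move_arm(increments=[{"xyz": [0,3,0],"roll": 0,"grip": 0},{"xyz": [0,3,0],"roll": 0,"grip": 0},{"xyz": [0,2,0],"roll": 0,"grip": 0},{"xyz": [0,2,0],"roll": 0,"grip": 0},{"xyz": [0,2,0],"roll": 0,"grip": 0}])

```text
time_s: 16.6
position: [0.4926, -0.1373, 0.1869]
tcp_rot: [[-0.066, 0.998, -0.0], [0.998, 0.066, 0.0], [0.0, -0.0, -1.0]]
force: [-0.6, 0.0, 0.2]
opening: 0.008
grasp_force: 0.5
```

move_arm(increments=[{"xyz": [0,2,0],"roll": 0,"grip": 0},{"xyz": [0,2,0],"roll": 0,"grip": 0},{"xyz": [0,2,0],"roll": 0,"grip": 0},{"xyz": [0,2,0],"roll": 0,"grip": 0},{"xyz": [0,2,0],"roll": 0,"grip": 0}])

```text
time_s: 17.02
position: [0.5026, -0.1367, 0.187]
tcp_rot: [[-0.066, 0.998, -0.0], [0.998, 0.066, 0.0], [0.0, -0.0, -1.0]]
force: [-1.7, -0.0, -0.1]
opening: 0.007
grasp_force: 0.9
```

move_arm(increments=[{"xyz": [0,1.5,0],"roll": 0,"grip": 0},{"xyz": [0,1.5,0],"roll": 0,"grip": 0},{"xyz": [0,1.5,0],"roll": 0,"grip": 0},{"xyz": [0,1.5,0],"roll": 0,"grip": 0}])

```text
time_s: 17.35
position: [0.5084, -0.1363, 0.187]
tcp_rot: [[-0.066, 0.998, -0.0], [0.998, 0.066, -0.0], [0.0, -0.0, -1.0]]
force: [-0.8, -0.7, -0.6]
opening: 0.007
grasp_force: 1.0
```

move_arm(increments=[{"xyz": [0,1.5,0],"roll": 0,"grip": 0},{"xyz": [0,1.5,0],"roll": 0,"grip": 0},{"xyz": [0,1,0],"roll": 0,"grip": 0},{"xyz": [0,1,0],"roll": 0,"grip": 0}])

```text
time_s: 17.68
position: [0.5136, -0.136, 0.187]
tcp_rot: [[-0.066, 0.998, -0.0], [0.998, 0.066, 0.0], [0.0, -0.0, -1.0]]
force: [-2.8, -0.2, 0.9]
opening: -0.004
grasp_force: 1.1
```

move_arm(increments=[{"xyz": [0,1,0],"roll": 0,"grip": 0},{"xyz": [0,0.7,0],"roll": 0,"grip": 0}])

```text
time_s: 17.85
position: [0.5153, -0.1359, 0.1871]
tcp_rot: [[-0.066, 0.998, 0.0], [0.998, 0.066, -0.0], [-0.0, 0.0, -1.0]]
force: [-1.6, -0.1, 0.1]
opening: 0.006
grasp_force: 0.9
```

move_arm(increments=[{"xyz": [0,0.7,0],"roll": 0,"grip": 0},{"xyz": [0,0.7,0],"roll": 0,"grip": 0}])

```text
time_s: 18.02
position: [0.5165, -0.1357, 0.1871]
tcp_rot: [[-0.066, 0.998, -0.0], [0.998, 0.066, 0.0], [0.0, -0.0, -1.0]]
force: [-2.4, -0.1, 0.9]
opening: 0.005
grasp_force: 1.2
```

move_arm(increments=[{"xyz": [0,0.7,0],"roll": 0,"grip": 0},{"xyz": [0,0.7,0],"roll": 0,"grip": 0}])

```text
time_s: 18.18
position: [0.518, -0.1357, 0.187]
tcp_rot: [[-0.066, 0.998, -0.0], [0.998, 0.066, 0.0], [0.0, -0.0, -1.0]]
force: [-1.6, -0.5, -0.0]
opening: 0.003
grasp_force: 1.0
```

move_arm(increments=[{"xyz": [0,0.6,0],"roll": 0,"grip": 0},{"xyz": [0,0.4,0],"roll": 0,"grip": 0}])

```text
time_s: 18.35
position: [0.5191, -0.1356, 0.1871]
tcp_rot: [[-0.066, 0.998, 0.0], [0.998, 0.066, -0.0], [-0.0, 0.0, -1.0]]
force: [-1.8, 0.2, -0.8]
opening: 0.003
grasp_force: 1.0
```

move_arm(increments=[{"xyz": [0,0.5,0],"roll": 0,"grip": 0},{"xyz": [0,0.5,0],"roll": 0,"grip": 0}])

```text
time_s: 18.52
position: [0.5199, -0.1355, 0.1871]
tcp_rot: [[-0.066, 0.998, -0.0], [0.998, 0.066, 0.0], [0.0, -0.0, -1.0]]
force: [-2.1, -0.5, -0.3]
opening: 0.008
grasp_force: 1.0
```

move_arm(increments=[{"xyz": [0,0.5,0],"roll": 0,"grip": 0},{"xyz": [0,0,0],"roll": 0,"grip": 0}])

```text
time_s: 18.68
position: [0.5207, -0.1355, 0.187]
tcp_rot: [[-0.066, 0.998, 0.0], [0.998, 0.066, -0.0], [-0.0, 0.0, -1.0]]
force: [-1.0, -0.2, -0.2]
opening: 0.006
grasp_force: 0.7
```

move_arm(increments=[{"xyz": [0,0.5,0],"roll": 0,"grip": 0},{"xyz": [0,0,0],"roll": 0,"grip": 0}])

```text
time_s: 18.85
position: [0.5212, -0.1355, 0.1871]
tcp_rot: [[-0.066, 0.998, 0.0], [0.998, 0.066, 0.0], [-0.0, 0.0, -1.0]]
force: [-1.6, -0.1, -0.3]
opening: 0.007
grasp_force: 0.7
```

```bash
python3 meas.py | grep -v "^-[1-9][0-9][0-9]"; python3 look.py w5; python3 - <<'E'
from h import *
z=np.load('w5.npz');X=cloud(z['d'],z['K'],z['T'])[z['d']>0]
a=np.radians(4);R=np.array([[np.cos(a),np.sin(a)],[-np.sin(a),np.cos(a)]])
L=X[:,:2]@R.T-[.5435,-.170]
k=(abs(L[:,1])<.05)&(X[:,2]>.195)&(X[:,2]<.225)
for u in np.arange(-.07,.05,.003):
    q=k&(L[:,0]>=u)&(L[:,0]<u+.003)
    if q.sum(): print(int(round(u*1000)),q.sum(),np.round(np.r_[L[q,1].min(),L[q,1].max(),np.percentile(X[q,2],[50,95])],3))
E
```

```text
18.85 [ 0.5212 -0.1355  0.1871] [-1.64418305 -0.0792352  -0.29817382] 0.007178874867238121
side
-45 9 [-0.015 -0.01   0.207  0.217]
-40 20 [-0.017 -0.009  0.205  0.218]
-35 19 [-0.014  0.005  0.206  0.217]
-30 17 [-0.014 -0.01   0.206  0.218]
-25 31 [-0.04  -0.001  0.203  0.212]
-20 38 [-0.042  0.025  0.206  0.212]
-15 44 [-0.041  0.024  0.207  0.213]
-10 42 [-0.041  0.028  0.206  0.211]
-5 37 [-0.04   0.03   0.205  0.207]
0 45 [-0.038  0.026  0.204  0.209]
5 44 [-0.041  0.033  0.206  0.211]
10 45 [-0.039  0.03   0.206  0.212]
15 41 [-0.04   0.03   0.205  0.21 ]
20 40 [-0.038  0.026  0.203  0.212]
25 43 [-0.032  0.03   0.204  0.216]
scene
-50 1 [-0.002 -0.002  0.215  0.215]
-45 37 [-0.011  0.012  0.204  0.218]
-40 8 [0.007 0.01  0.203 0.215]
-35 12 [0.005 0.01  0.203 0.216]
-30 16 [0.006 0.011 0.207 0.217]
-25 25 [0.007 0.032 0.198 0.211]
-20 20 [0.003 0.032 0.198 0.205]
-15 19 [-0.002  0.033  0.202  0.211]
-10 23 [-0.004  0.032  0.2    0.21 ]
-5 19 [-0.004  0.036  0.201  0.205]
0 35 [-0.019  0.034  0.203  0.208]
5 34 [-0.024  0.035  0.203  0.21 ]
10 30 [-0.024  0.036  0.204  0.209]

[... 435 characters left out ...]
[0.008 0.01  0.208 0.221]
-25 132 [0.007 0.027 0.199 0.203]
-22 208 [0.008 0.029 0.2   0.204]
-19 210 [0.008 0.029 0.2   0.204]
-16 213 [0.008 0.028 0.2   0.204]
-13 209 [0.008 0.029 0.199 0.204]
-10 206 [0.008 0.028 0.2   0.204]
-7 201 [0.008 0.028 0.199 0.204]
-4 144 [0.007 0.026 0.199 0.203]
-1 277 [0.008 0.034 0.2   0.204]
2 266 [0.008 0.034 0.2   0.204]
5 268 [0.008 0.034 0.2   0.204]
8 262 [0.008 0.033 0.2   0.204]
11 264 [0.008 0.035 0.2   0.205]
14 243 [0.008 0.033 0.2   0.204]
17 224 [0.007 0.034 0.2   0.204]
20 230 [0.005 0.03  0.199 0.203]
23 377 [0.002 0.032 0.202 0.214]
26 403 [-0.001  0.032  0.203  0.215]
29 387 [-0.002  0.032  0.203  0.215]
32 189 [-0.002  0.031  0.202  0.214]
```

Within a millimetre or so of the collar; continuing in half-millimetre steps.

move_arm(increments=[{"xyz": [0,0.5,0],"roll": 0,"grip": 0},{"xyz": [0,0,0],"roll": 0,"grip": 0}])

```text
time_s: 19.17
position: [0.5215, -0.1355, 0.1871]
tcp_rot: [[-0.066, 0.998, 0.0], [0.998, 0.066, 0.0], [0.0, 0.0, -1.0]]
force: [-0.7, -0.7, -1.1]
opening: 0.011
grasp_force: 0.7
```

move_arm(increments=[{"xyz": [0,0.5,0],"roll": 0,"grip": 0},{"xyz": [0,0,0],"roll": 0,"grip": 0}])

```text
time_s: 19.33
position: [0.5219, -0.1354, 0.1871]
tcp_rot: [[-0.066, 0.998, -0.0], [0.998, 0.066, 0.0], [0.0, -0.0, -1.0]]
force: [-2.0, -0.5, 0.5]
opening: 0.003
grasp_force: 0.9
```

move_arm(increments=[{"xyz": [0,0.4,0],"roll": 0,"grip": 0},{"xyz": [0,0,0],"roll": 0,"grip": 0}])

```text
time_s: 19.5
position: [0.5223, -0.1354, 0.1871]
tcp_rot: [[-0.066, 0.998, -0.0], [0.998, 0.066, 0.0], [0.0, -0.0, -1.0]]
force: [-2.7, -0.9, -0.4]
opening: 0.002
grasp_force: 1.1
```

move_arm(increments=[{"xyz": [0,0.5,0],"roll": 0,"grip": 0},{"xyz": [0,0,0],"roll": 0,"grip": 0}])

```text
time_s: 19.67
position: [0.5229, -0.1354, 0.1871]
tcp_rot: [[-0.066, 0.998, -0.0], [0.998, 0.066, -0.0], [-0.0, -0.0, -1.0]]
force: [-1.9, -0.4, 0.9]
opening: 0.001
grasp_force: 1.1
```

move_arm(increments=[{"xyz": [0,0.5,0],"roll": 0,"grip": 0},{"xyz": [0,0,0],"roll": 0,"grip": 0}])

```text
time_s: 19.83
position: [0.5229, -0.1353, 0.187]
tcp_rot: [[-0.066, 0.998, -0.001], [0.998, 0.066, 0.0], [0.0, -0.001, -1.0]]
force: [-3.4, -1.1, 1.4]
opening: 0.004
grasp_force: 1.8
```

move_arm(increments=[{"xyz": [0,0.4,0],"roll": 0,"grip": 0},{"xyz": [0,0,0],"roll": 0,"grip": 0}])

```text
time_s: 20.0
position: [0.523, -0.1353, 0.187]
tcp_rot: [[-0.066, 0.998, -0.002], [0.998, 0.066, -0.0], [0.0, -0.002, -1.0]]
force: [-5.5, -1.4, 2.1]
opening: 0.009
grasp_force: 2.5
```

move_arm(increments=[{"xyz": [0,0.4,0],"roll": 0,"grip": 0},{"xyz": [0,0,0],"roll": 0,"grip": 0}])

```text
time_s: 20.17
position: [0.523, -0.1354, 0.187]
tcp_rot: [[-0.066, 0.998, -0.003], [0.998, 0.066, -0.0], [0.0, -0.003, -1.0]]
force: [-6.0, -1.8, 2.1]
opening: 0.007
grasp_force: 2.9
```

move_arm(increments=[{"xyz": [0,0.5,0],"roll": 0,"grip": 0},{"xyz": [0,0,0],"roll": 0,"grip": 0}])

```text
time_s: 20.33
position: [0.523, -0.1354, 0.187]
tcp_rot: [[-0.066, 0.998, -0.004], [0.998, 0.066, -0.0], [0.0, -0.004, -1.0]]
force: [-7.4, -1.6, 3.7]
opening: 0.006
grasp_force: 3.4
```

move_arm(increments=[{"xyz": [0,0.5,0],"roll": 0,"grip": 0},{"xyz": [0,0,0],"roll": 0,"grip": 0}])

```text
time_s: 20.5
position: [0.523, -0.1353, 0.1869]
tcp_rot: [[-0.067, 0.998, -0.005], [0.998, 0.067, -0.0], [0.0, -0.005, -1.0]]
force: [-7.6, -2.1, 3.8]
opening: 0.007
grasp_force: 3.9
```

move_arm(increments=[{"xyz": [0,0.6,0],"roll": 0,"grip": 0},{"xyz": [0,0,0],"roll": 0,"grip": 0},{"xyz": [0,0,0],"roll": 0,"grip": 0},{"xyz": [0,0,0],"roll": 0,"grip": 0},{"xyz": [0,0,0],"roll": 0,"grip": 0}])

```text
time_s: 20.92
position: [0.523, -0.1353, 0.1869]
tcp_rot: [[-0.067, 0.998, -0.006], [0.998, 0.067, -0.0], [0.0, -0.006, -1.0]]
force: [-8.9, -1.9, 4.7]
opening: 0.004
grasp_force: 4.5
```

move_arm(increments=[{"xyz": [0,0.2,0],"roll": 0,"grip": 0},{"xyz": [0,0,0],"roll": 0,"grip": 0},{"xyz": [0,0,0],"roll": 0,"grip": 0},{"xyz": [0,0,0],"roll": 0,"grip": 0},{"xyz": [0,0,0],"roll": 0,"grip": 0}])

```text
time_s: 21.33
position: [0.523, -0.1353, 0.1869]
tcp_rot: [[-0.067, 0.998, -0.006], [0.998, 0.067, -0.0], [0.0, -0.006, -1.0]]
force: [-9.6, -2.0, 5.1]
opening: -0.001
grasp_force: 4.7
```

A steady push of about 10 N has been held. Backing off gently, then up.

move_arm(increments=[{"xyz": [0,-1,0],"roll": 0,"grip": 0},{"xyz": [0,-2,0],"roll": 0,"grip": 0},{"xyz": [0,-3,0],"roll": 0,"grip": 0},{"xyz": [0,-5,0],"roll": 0,"grip": 0},{"xyz": [0,-6,0],"roll": 0,"grip": 0}])

```text
time_s: 21.75
position: [0.5098, -0.1365, 0.1872]
tcp_rot: [[-0.066, 0.998, 0.003], [0.998, 0.066, -0.001], [-0.001, 0.002, -1.0]]
force: [0.7, -0.3, -0.2]
opening: 0.007
grasp_force: 0.0
```

move_arm(increments=[{"xyz": [0,-3,0],"roll": 0,"grip": 0},{"xyz": [0,0,-15],"roll": 0,"grip": 0},{"xyz": [0,0,-30],"roll": 0,"grip": 0},{"xyz": [0,0,-30],"roll": 0,"grip": 0},{"xyz": [0,0,-20],"roll": 0,"grip": 0}])

```text
time_s: 22.17
position: [0.5069, -0.1369, 0.2846]
tcp_rot: [[-0.066, 0.998, 0.004], [0.998, 0.066, -0.001], [-0.002, 0.003, -1.0]]
force: [1.0, -0.4, 0.3]
opening: 0.006
grasp_force: 0.0
```

move_arm(increments=[{"xyz": [0,0,0],"roll": 0,"grip": 0},{"xyz": [0,0,0],"roll": 0,"grip": 0},{"xyz": [0,0,0],"roll": 0,"grip": 0},{"xyz": [0,0,0],"roll": 0,"grip": 0},{"xyz": [0,0,0],"roll": 0,"grip": 0}])

```text
time_s: 22.58
position: [0.5052, -0.1361, 0.2806]
tcp_rot: [[-0.066, 0.998, -0.003], [0.998, 0.066, 0.001], [0.002, -0.003, -1.0]]
force: [0.5, -0.5, 0.9]
opening: 0.006
grasp_force: 0.0
```

```bash
python3 meas.py | grep -v "^-[1-9][0-9][0-9]"
```

```text
22.5833 [ 0.5052 -0.1361  0.2806] [ 0.46262883 -0.52117317  0.90475087] 0.005516508136393494
side
-25 15 [-0.04  -0.     0.205  0.207]
-20 44 [-0.04   0.029  0.205  0.21 ]
-15 44 [-0.041  0.027  0.208  0.212]
-10 42 [-0.041  0.025  0.207  0.212]
-5 39 [-0.041  0.027  0.205  0.209]
0 41 [-0.039  0.032  0.204  0.208]
5 46 [-0.039  0.03   0.205  0.21 ]
10 44 [-0.04   0.03   0.205  0.211]
15 42 [-0.041  0.03   0.206  0.21 ]
20 45 [-0.04   0.028  0.203  0.213]
25 46 [-0.033  0.03   0.204  0.218]
scene
-25 59 [-0.036  0.026  0.199  0.206]
-20 45 [-0.037  0.033  0.203  0.209]
-15 36 [-0.036  0.031  0.205  0.211]
-10 31 [-0.032  0.031  0.203  0.211]
-5 21 [-0.029  0.032  0.203  0.206]
0 45 [-0.034  0.034  0.202  0.207]
5 38 [-0.035  0.036  0.204  0.209]
10 32 [-0.034  0.033  0.205  0.21 ]
15 31 [-0.032  0.034  0.202  0.208]
20 22 [-0.023  0.032  0.202  0.215]
25 41 [-0.031  0.033  0.202  0.214]
```

View pics/c3.png

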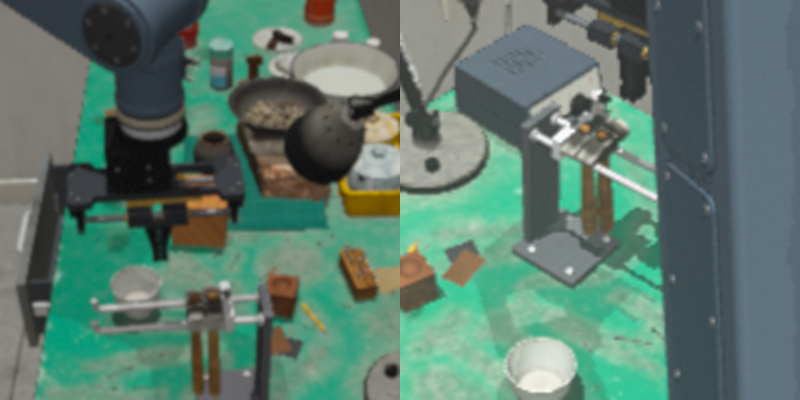

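Both hammers hang head to head against the collar (205,310 in the side half), upright and seated. The gripper is clear of everything.

```bash
python3 -c "
from rig import bot
print(bot.hand_in())"
```

```text
the job is handed in; nothing more can be done
None
```

The hammer from the stand now hangs on the prongs in front of the first one; I pushed both against the stop collar at about 10 N, left them head against head with the gripper clear, and handed the job in at about 23 s (it returned no verdict).

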